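Weigh out a casting charge on the spring scale

ROBOT

A 6-joint arm with a two-finger parallel gripper is mounted at the origin on a cart in front of the work surface, level with it; the furniture and walls round the work are solid. World frame = base frame: x ahead of the robot, y to its left, z up, the work surface at z = 0. Lengths are in m, angles in rad, forces in N, time in s.
With the tool pointing down it reaches from about 0.325 to 0.85 m from the base axis. Payload 15.5 kg.
Tool frame: the origin (TCP) lies midway between the tips of the shut fingers; the grasp point (between the pads) lies 19 mm behind it; z points along the fingers, y is the line along which they close (so a half turn about z gives the same grasp; the last joint's range is limited). The gripper opens to 91 mm and grips with 3 to 60 N. Pads are 32 mm wide; open, the fingers measure 118 mm over their backs; the gripper's body (76 mm by 178 mm) begins 60 mm behind the grasp point.
Start: joints at [-1.325, 0.494, 1.345, -0, 1.302, -0.096], TCP at [0.209, -0.589, 0.191] pointing down, gripper open.
Joint ranges: [-2.91, 2.91], [-0.82, 2.16], [0.22, 2.67], [-1.22, 4.37], [0.12, 2.79], [-3.08, 3.08]. Speed limits (rad/s): [1.89, 1.89, 2.57, 3.01, 3.01, 3.01].

INTERFACE

Orientations are given as a rotation vector (axis times angle).
In Python, from workcell import robot gives the robot as it stands.
- The arm moves only by the tool apply_moves, never from a script. Its argument "commands" is one flat list of numbers, 4 for each row, row after row: the shift along the tool's x, y, z in m, then the turn about the tool's z in degrees. A call has 1 to 10 rows; each row shifts and turns the commanded pose from where the row before left it, along the tool's axes as they then stand; what a row does not reach is not made up. A row lasts 1/10 s, in which the tool goes at most 50 mm and 8.59 degrees, less where a joint would pass 70% of its speed; a pose out of reach is approached as far as the arm can. A call with a gripper value outside its range is refused whole. "grip" is the closure, from 0 (fully open) to 1 (shut), set as the call begins (left out, the last holds). The fingers move at their own pace and stop on an object; "newtons" is the grip in N (left out, the last holds). Time passes only in rows, so rows that do not move let the fingers close. It gives the time, the measured TCP pose, the force, the opening and the grip force at its end, in the units of the state.
- robot.get_obs(): the state, without advancing time (a new reading comes with each control period).
- robot.grab_frame(name): name is "scene" or "top" or "wrist"; returns a dict with "frame" (384x512x3 uint8, red, green, blue), "K" (3x3 intrinsics, pixels), "dist_coeffs" ([k1, k2, p1, p2, k3] as OpenCV has them; the pictures are not rectified), "rvec" (rotation vector, rad) and "tvec" (3), from world to camera coordinates, as OpenCV has them. Camera axes: x right, y down, z forward; pixel columns grow to the right and rows downward; lengths in m; the calibration is good to about 2 mm. A picture is of the moment at which its call begins. There is no depth.
- robot.sign_off(): hands the job in; it is judged then, once.
The state is a dict: "t": time; "joint_positions": joint angles; "qd": joint speeds; "joint_torque": joint torques, N m; "ee_pos": TCP position; "tcp_rot": TCP orientation; "ft_force": force on the tool from outside, world axes, zero at the start; "moment": the same for the moment, N m; "gripper_width": finger opening in m; "grip_force": force on a finger pad.
Only numpy, scipy, OpenCV 4.12 (cv2) and the standard library are available. Lean on these libraries where they do the work, as an engineer would, in place of code of your own. Each camera call takes 0.05 s, during which the arm holds its last target. There are 200 camera calls.

TASK

Weigh out the brass for a casting: load the scale's pan with billets and buttons, whichever make up the weight, until the pointer comes to rest wholly between the two pairs of raised marks on the rider. The billets look alike but weigh very differently, so feel or weigh each and take off or put back what is too heavy or too light; set the pieces down without ever driving the pan onto its stop or shifting the rider, keep unused brass on the bench, and leave the tools and other things lying around alone.

Things in the scene. Friction and masses are not known exactly. Their poses are not given: they have to be found in the camera images.
- scale: Spring scale, fixed on the bench: grey housing 150 x 110 mm, 40 mm high, with a flat pan above it on a sprung column. Origin under the housing's centre, at bench height, z up, x runs along the pan's long side away from the slotted upright, which stands 96 mm out on the -x side, 105 mm high, 46 mm wide, on the robot's side. A steel rider is clamped on the upright, 60 mm wide, with two pairs of dark raised marks; the scale stands at any yaw within 0.4 rad.
- pan (a joint): How far the pan has sunk (m), 0 at the top, hard stop at 0.070. The spring is linear, 73.6 N/m: the pan sinks 1 mm for each 7.5 g put on it, bobs, and settles in about a second. Empty it rests at 0.002 to 0.004 (its own weight varies). The pointer stands 92 mm above the scale's origin at 0 and sinks with it; the weight wanted is 190 to 240 g (30 g more or less is within the marks), according to where the rider stands.
- pan_floor (a point): Centre of the pan's upper surface; 125 mm above the scale's origin less the value of joint pan. The pan is aluminium, 160 mm (scale x) by 120 mm (scale y), with a rim 4 mm above its floor and 3 mm thick. Pieces may stand anywhere on it; room for several in a row along scale x. (Keep the wrist clear of the magnifier lamp that hangs behind and left of the mat.)
- pointer (a point): Middle of the pan's pointer, a dark cross bar 26 mm wide and 3 mm thick in front of the slotted upright; it sinks with the pan.
- marks (a point): The point midway between the upper and the lower pair of raised marks on the rider, 57 to 64 mm above the scale's origin, different each time and not to be shifted; the marks' facing edges are 11 mm apart, so the 3 mm pointer is wholly between them within 4 mm of this height.
- billet_1: One of three brass casting billets that look exactly alike: upright cylinder 38 mm across, 32 mm high, standing on the bench mat, 6 mm above the bench, origin at the centre of its underside, z up. They are cored out differently underneath (unseen): one is light (57 to 63 g), one medium (142 to 158 g), one heavy (275 to 305 g), and which is which is not known until it is lifted or weighed.
- billet_2: One of three brass casting billets that look exactly alike: upright cylinder 38 mm across, 32 mm high, standing on the bench mat, 6 mm above the bench, origin at the centre of its underside, z up. They are cored out differently underneath (unseen): one is light (57 to 63 g), one medium (142 to 158 g), one heavy (275 to 305 g), and which is which is not known until it is lifted or weighed.
- billet_3: One of three brass casting billets that look exactly alike: upright cylinder 38 mm across, 32 mm high, standing on the bench mat, 6 mm above the bench, origin at the centre of its underside, z up. They are cored out differently underneath (unseen): one is light (57 to 63 g), one medium (142 to 158 g), one heavy (275 to 305 g), and which is which is not known until it is lifted or weighed.
- button_1: One of two small brass casting buttons: upright cylinder 22 mm across, 18 mm high, 36 to 48 g, one standing on the bench mat, one on the bare bench beside it; origin at the centre of its underside, z up.
- button_2: One of two small brass casting buttons: upright cylinder 22 mm across, 18 mm high, 36 to 48 g, one standing on the bench mat, one on the bare bench beside it; origin at the centre of its underside, z up.
- alu_cup: Bystander: small round aluminium cup, 34 mm wide, 14 mm high; origin at the centre of its underside. To be left alone.
- tweezers_1: Bystander: steel tweezers lying flat, 118 mm long; origin at the centre of its underside. To be left alone.
- beeswax: Bystander: block of beeswax 30 x 46 x 19 mm; origin at the centre of its underside. To be left alone.
- pliers_1: Bystander: red-handled flat pliers, 144 mm long, lying flat; origin at the centre of its underside. To be left alone.
- pliers_2: Bystander: blue-handled cutter pliers, 134 mm long, lying flat; origin at the centre of its underside. To be left alone.

How it is judged:
By the outcome, as a careful person would: the job done as asked, in the order asked, and still so for the second after the job is handed in, with the robot touching nothing.
It also fails if it takes over 72 s, if anything falls off the work surface, if the arm or the gripper's body presses on something with over 40 N, if the wrist force passes 120 N, or if a joint passes its speed limit or range.

## Working session

There is one attempt and no reset: what is moved stays moved. The work goes in short steps, Python scripts to look and compute and a tool call to move; the robot and the scene stay as the last step left them, time stands still between calls to the robot, and variables do not carry over. Pictures are saved under pics/ and viewed, at most 10 in all, crops included, and the job is handed in when it is done.

Besides the shell and the picture viewer there is one more tool, called after "Call:" as name(argument=value, ...) on one line, values as JSON. apply_moves: Moves the arm, as the interface text tells. Its arguments: {"type":"object","properties":{"commands":{"type":"array"},"grip":{"type":"number"},"newtons":{"type":"number"}},"required":["commands"]}

```bash
mkdir -p pics; cat > h.py <<'E'
import numpy as np, cv2
from workcell import robot
def grab(n,save=None):
    f=robot.grab_frame(n)
    if save: cv2.imwrite('pics/'+save,cv2.cvtColor(f['frame'],cv2.COLOR_RGB2BGR))
    return f
def ray(f,uv):
    p=cv2.undistortPoints(np.array([[uv]],float),np.array(f['K']),np.array(f['dist_coeffs']))[0,0]
    R=cv2.Rodrigues(np.array(f['rvec'],float))[0];t=np.array(f['tvec'],float).ravel()
    return -R.T@t, R.T@np.array([p[0],p[1],1.])
def onz(f,uv,z):
    o,d=ray(f,uv);return o+d*(z-o[2])/d[2]
def tri(fa,a,fb,b):
    o1,d1=ray(fa,a);o2,d2=ray(fb,b);A=np.stack([d1,-d2],1)
    s=np.linalg.lstsq(A,o2-o1,rcond=None)[0]
    p,q=o1+d1*s[0],o2+d2*s[1];return (p+q)/2,np.linalg.norm(p-q)
def proj(f,P):
    return cv2.projectPoints(np.array(P,float).reshape(-1,3),np.array(f['rvec'],float),np.array(f['tvec'],float),np.array(f['K']),np.array(f['dist_coeffs']))[0].reshape(-1,2)
E
python3 - <<'E'
from h import *
import pickle
a=grab('top');b=grab('scene')
pickle.dump((a,b),open('f.pkl','wb'))
for n,f in(('top',a),('scene',b)):
    cv2.imwrite(f'pics/{n}0.png',cv2.resize(cv2.cvtColor(f['frame'],cv2.COLOR_RGB2BGR),(800,600),interpolation=cv2.INTER_CUBIC))
o=robot.get_obs();print(o['t'],o['ee_pos'],o['tcp_rot'],o['ft_force'])
E
```

```text
0.1 [ 0.20939111 -0.58850302  0.19090029] [-3.09478258e+00 -5.34047027e-01  8.00798124e-05] [-0.67295124  0.15859492 -0.32120754]
```

View pics/top0.png

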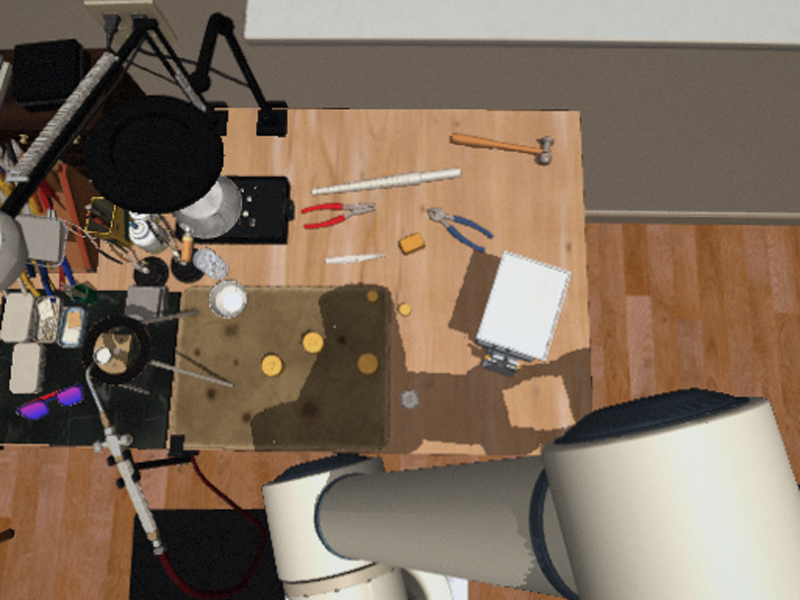

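View pics/scene0.png

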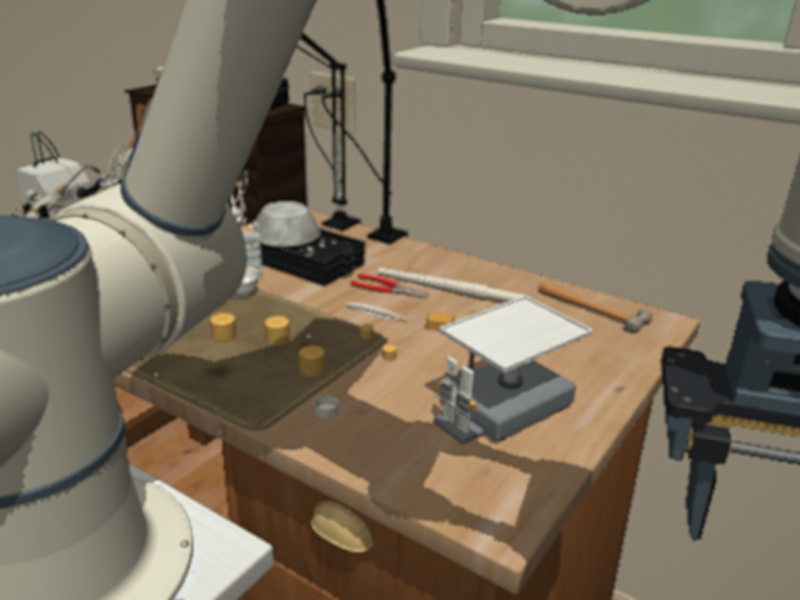

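The top view (800x600) shows the billets at (272,365), (312,342) and (368,363), the buttons at (372,296) and (404,309), and the pan corners at (508,252), (570,268), (545,360) and (478,345). The alu cup is at (409,399). In the scene view the upright with the rider is near (458,400).

```bash
python3 - <<'E'
from h import *
import pickle
a,b=pickle.load(open('f.pkl','rb'))
hsv=cv2.cvtColor(a['frame'],cv2.COLOR_RGB2HSV)
s=1.5625
for nm,(u,v),z in [('b1',(272,365),.038),('b2',(312,342),.038),('b3',(368,363),.038),('n1',(372,296),.024),('n2',(404,309),.018)]:
    u/=s;v/=s
    r=12;x0,y0=int(u)-r,int(v)-r
    p=hsv[y0:y0+2*r,x0:x0+2*r]
    m=((p[...,0]>14)&(p[...,0]<30)&(p[...,1]>150)).astype('u1')
    n,l,st,c=cv2.connectedComponentsWithStats(m)
    k=1+np.argmax(st[1:,4]) if n>1 else 0
    print(nm,(u,v),c[k]+[x0,y0],st[k], onz(a,(u,v),z).round(4), onz(a,c[k]+[x0,y0],z-.004).round(4))
g=a['frame'].astype(int)
m=((g.min(2)>170)).astype('u1');m[:150]=0;m[:,:290]=0;m[240:]=0;m[:,375:]=0
cs,_=cv2.findContours(m,cv2.RETR_EXTERNAL,cv2.CHAIN_APPROX_NONE);c=max(cs,key=cv2.contourArea)
q=cv2.boxPoints(cv2.minAreaRect(c));w=np.array([onz(a,x,.126)for x in q])
print(q,w.round(4),w.mean(0),[np.linalg.norm(w[i]-w[i-1]) for i in range(4)])
print('cup',onz(a,(409/s,399/s),.014),'beeswax',onz(a,(412/s,243/s),.02))
print('cams',ray(a,(256,192))[0],ray(b,(256,192))[0])
w=robot.grab_frame('wrist');o=robot.get_obs()
T=cv2.Rodrigues(o['tcp_rot'])[0];c,d=ray(w,(256,192));print('wristcam in tool',T.T@(c-o['ee_pos']),T.T@d,w['K'],'tool axes',T)
E
```

```text
b1 (174.08, 233.6) [173.81818182 233.50649351] [  5   6  15  14 154] [0.4209 0.1943 0.038 ] [0.4215 0.196  0.034 ]
b2 (199.68, 218.88) [200.17763158 218.97368421] [  6   6  15  15 152] [0.4636 0.1238 0.038 ] [0.4638 0.123  0.034 ]
b3 (235.52, 232.32) [235.15827338 232.62589928] [  6   6  13  14 139] [0.427  0.0211 0.038 ] [0.4265 0.0224 0.034 ]
n1 (238.08, 189.44) [238.1627907  189.44186047] [ 9  9  7  8 43] [0.5527 0.0182 0.024 ] [0.5535 0.0183 0.02  ]
n2 (258.56, 197.76) [258.57142857 197.77142857] [10 10  6  7 35] [ 0.53   -0.0415  0.018 ] [ 0.5306 -0.0415  0.014 ]
[[304.23828 216.39398]
 [322.29645 159.63977]
 [366.62665 173.74484]
 [348.56848 230.49905]] [[ 0.4628 -0.1641  0.126 ]
 [ 0.6165 -0.2133  0.126 ]
 [ 0.579  -0.3306  0.126 ]
 [ 0.4275 -0.2785  0.126 ]] [ 0.52143843 -0.2466206   0.126     ] [np.float64(0.11976245531329481), np.float64(0.16134414726051485), np.float64(0.12312984339544368), np.float64(0.16023448522230932)]
cup [ 0.36493884 -0.05320013  0.014     ] beeswax [ 0.656792  -0.0546525  0.02     ]
cams [ 0.32379473 -0.07052996  1.1725779 ] [-0.28175842 -0.5952889   0.60618427]
wristcam in tool [ 0.07130736 -0.0002496  -0.19271925] [-0.24559716 -0.0019506   0.9693936 ] [[298.09757555   0.         256.9541432 ]
 [  0.         298.09757555 193.77559012]
 [  0.           0.           1.        ]] tool axes [[ 9.42148935e-01  3.35194460e-01 -2.40805140e-04]
 [ 3.35194540e-01 -9.42148525e-01  8.81428948e-04]
 [ 6.85758932e-05 -9.11153913e-04 -9.99999583e-01]]
```

```bash
python3 - <<'E'
from h import *
import pickle
a,b=pickle.load(open('f.pkl','rb'))
print(b['K'])
c=cv2.cvtColor(b['frame'],cv2.COLOR_RGB2BGR)[220:290,270:350]
cv2.imwrite('pics/c0.png',cv2.resize(c,None,fx=8,fy=8,interpolation=cv2.INTER_CUBIC))
ya=-.31;X=np.array([np.cos(ya),np.sin(ya),0]);Y=np.array([-np.sin(ya),np.cos(ya),0]);O=np.array([.521,-.2465,0])
for s in(.096,.106,.116):
  for z in(0,.0605,.09,.105):print(s,z,(proj(b,O-s*X+[0,0,z])[0]-[270,220])*8)
E
```

```text
[[484.13199537   0.         250.07370953]
 [  0.         484.13199537 192.18470908]
 [  0.           0.           1.        ]]
0.096 0 [162.95829657 452.05615513]
0.096 0.0605 [177.32472514 254.32023744]
0.096 0.09 [184.67295321 153.90580294]
0.096 0.105 [188.50150145 101.78045283]
0.106 0 [133.43954912 466.22953277]
0.106 0.0605 [147.05175963 267.7437184 ]
0.106 0.09 [154.01402766 166.93151778]
0.106 0.105 [157.64144666 114.59509973]
0.116 0 [103.59288556 480.56893042]
0.116 0.0605 [116.43495946 281.3263016 ]
0.116 0.09 [123.002943   180.11246413]
0.116 0.105 [126.42484554 127.56287074]
```

View pics/c0.png

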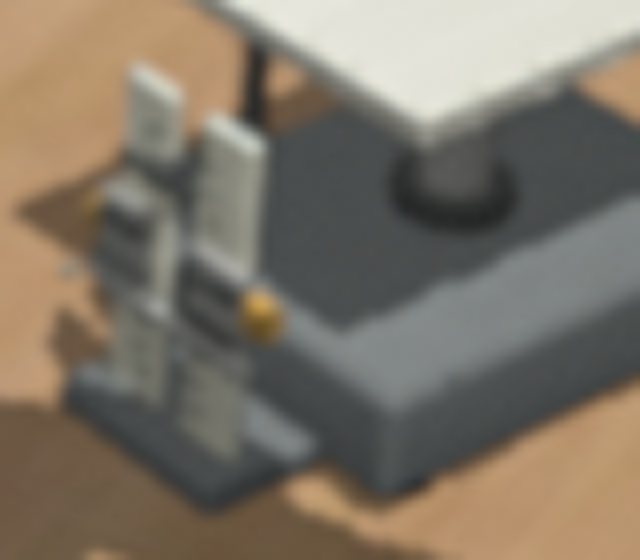

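The crop shows the upright's slot with the dark pointer near crop (165,168) and the rider marks at about (125,245) and (210,298). I'll get a closer oblique view with the wrist camera.

Call:
apply_moves(commands=[0, 0, 0.0118, -7.82, 0, 0, 0.0118, -7.82, 0, 0, 0.0118, -7.82, 0, 0, 0.0118, -7.82, 0, 0, 0.0118, -7.82, 0, 0, 0.0118, -7.82, 0, 0, 0.0118, -7.82, 0, 0, 0.0118, -7.82, 0, 0, 0.0118, -7.82], grip=0.4, newtons=15)

```text
t: 1.05
ee_pos: [0.2094, -0.5886, 0.0845]
tcp_rot: [-2.216, -2.227, -0.0]
ft_force: [-0.2, 0.3, -0.2]
gripper_width: 0.0548
grip_force: 0.0
```

Call:
apply_moves(commands=[0.0353, 0.0061, 0, 0, 0.0353, 0.0061, 0, 0, 0.0353, 0.0061, 0, 0, 0.0353, 0.0061, 0, 0, 0.0353, 0.0061, 0, 0, 0.0353, 0.0061, 0, 0, 0.0353, 0.0061, 0, 0, 0.0353, 0.0061, 0, 0, 0.0353, 0.0061, 0, 0, 0.0353, 0.0061, 0, 0])

```text
t: 2.05
ee_pos: [0.2707, -0.2346, 0.0852]
tcp_rot: [2.222, 2.22, 0.0]
ft_force: [1.0, 0.2, 0.1]
gripper_width: 0.0547
grip_force: 0.0
```

Call:
apply_moves(commands=[0, 0, 0, 0, 0, 0, 0, 0])

```text
t: 2.25
ee_pos: [0.271, -0.2357, 0.0854]
tcp_rot: [2.22, 2.222, -0.0]
ft_force: [1.1, 0.1, -0.5]
gripper_width: 0.0545
grip_force: 0.0
```

```bash
python3 - <<'E'
from h import *
import pickle
w=grab('wrist');t=grab('top');pickle.dump(w,open('w1.pkl','wb'))
p=proj(w,[.42,-.214,.06]);print(p)
c=cv2.cvtColor(w['frame'],cv2.COLOR_RGB2BGR)
u=int(np.clip(p[0,0],60,452));v=int(np.clip(p[0,1],60,324));x0,y0=u-60,v-60
print(x0,y0)
cv2.imwrite('pics/w1.png',np.hstack([cv2.resize(c[y0:y0+120,x0:x0+120],(560,560),interpolation=cv2.INTER_CUBIC),cv2.copyMakeBorder(cv2.resize(c,(224,168)),0,392,0,0,cv2.BORDER_CONSTANT)]))
o=robot.get_obs();print(o['t'],o['ee_pos'],cv2.Rodrigues(o['tcp_rot'])[0].round(3),o['gripper_width'],o['ft_force'])
E
```

```text
[[449.82873641 184.29814997]]
389 124
2.35 [ 0.27107851 -0.23686801  0.08531419] [[ 0.001  1.     0.001]
 [ 1.    -0.001 -0.001]
 [-0.001  0.001 -1.   ]] 0.05436129363550151 [ 0.22860482 -1.02280998 -0.11200736]
```

View pics/w1.png

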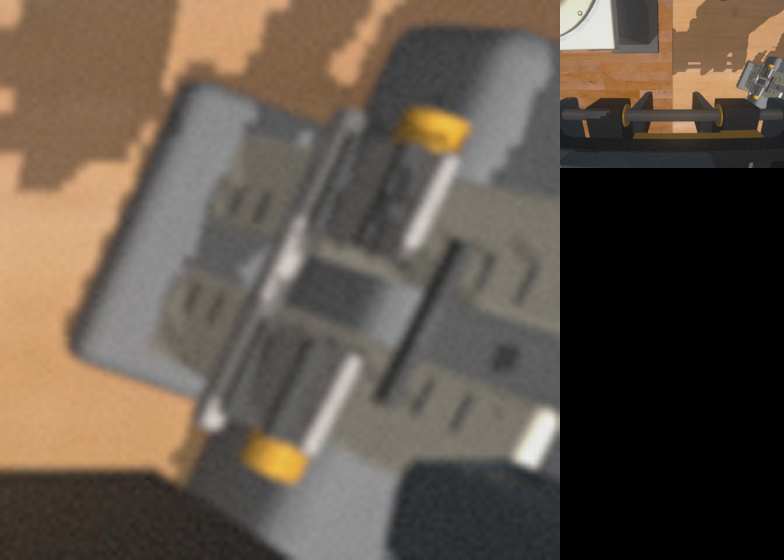

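The wrist crop shows the pointer bar from (460,240) to (382,400), with the rider's two plates left of it. The marks are faint, so I'll stretch the contrast.

```bash
python3 - <<'E'
from h import *
import pickle
w=pickle.load(open('w1.pkl','rb'))
g=cv2.cvtColor(w['frame'],cv2.COLOR_RGB2GRAY)[135:230,425:505]
g=np.clip((g.astype(float)-30)*2.2,0,255).astype('u1')
cv2.imwrite('pics/w2.png',cv2.resize(g,None,fx=6.2,fy=6.2,interpolation=cv2.INTER_CUBIC))
E
```

```text
(no output)
```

View pics/w2.png

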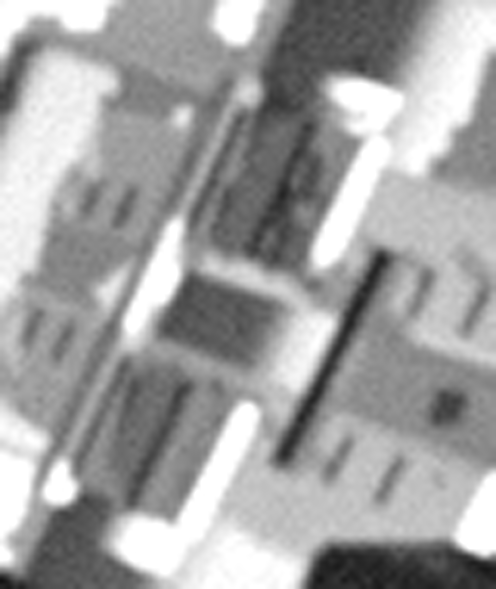

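```bash
python3 - <<'E'
from h import *
import pickle
w=pickle.load(open('w1.pkl','rb'));a,b=pickle.load(open('f.pkl','rb'))
ya=-.31;X=np.array([np.cos(ya),np.sin(ya),0]);Y=np.array([-np.sin(ya),np.cos(ya),0]);O=np.array([.521,-.2465,0])
P=lambda u,v:(425+u/6.2,135+v/6.2)
pts={'ptr':P(332,358),'up':P(222,315),'lo':P(160,292),'topface':P(277,345-5),'upR':P(285,185),'upL':P(160,440),'topfaceR':P(352,205),'topfaceL':P(215,475),'base-upright-front':P(60,260)}
for s in(.096,.1,.104,.108,.112):
    r=[]
    for n,uv in pts.items():
        o,d=ray(w,uv);t=((O-s*X-o)@X)/(d@X);q=o+t*d;r.append(f'{n} z{q[2]*1000:.1f} y{(q-O)@Y*1000:.1f}')
    print(s,r)
# scene: pointer and marks
S=lambda u,v:(270+u/8,220+v/8)
print('ptr tri',tri(w,pts['ptr'],b,S(162,170)))
print('topface mid tri',tri(w,pts['topface'],b,S(178,228)))
E
```

```text
0.096 ['ptr z78.7 y1.4', 'up z58.6 y1.8', 'lo z45.9 y1.9', 'topface z69.3 y1.2', 'upR z58.8 y19.2', 'upL z58.4 y-15.4', 'topfaceR z70.8 y18.7', 'topfaceL z70.0 y-16.4', 'base-upright-front z22.8 y1.5']
0.1 ['ptr z83.5 y1.4', 'up z63.9 y1.8', 'lo z51.4 y1.9', 'topface z74.3 y1.2', 'upR z64.0 y18.8', 'upL z63.7 y-15.0', 'topfaceR z75.7 y18.3', 'topfaceL z75.0 y-15.9', 'base-upright-front z28.9 y1.5']
0.104 ['ptr z88.3 y1.4', 'up z69.2 y1.8', 'lo z57.0 y1.9', 'topface z79.4 y1.3', 'upR z69.3 y18.4', 'upL z69.0 y-14.6', 'topfaceR z80.7 y17.9', 'topfaceL z80.0 y-15.5', 'base-upright-front z35.1 y1.5']
0.108 ['ptr z93.0 y1.5', 'up z74.4 y1.8', 'lo z62.6 y1.9', 'topface z84.4 y1.3', 'upR z74.6 y17.9', 'upL z74.2 y-14.2', 'topfaceR z85.7 y17.5', 'topfaceL z85.0 y-15.1', 'base-upright-front z41.2 y1.6']
0.112 ['ptr z97.8 y1.5', 'up z79.7 y1.8', 'lo z68.1 y1.9', 'topface z89.4 y1.3', 'upR z79.8 y17.5', 'upL z79.5 y-13.8', 'topfaceR z90.7 y17.1', 'topfaceL z90.0 y-14.6', 'base-upright-front z47.3 y1.6']
ptr tri (array([ 0.42405973, -0.21399944,  0.08667026]), np.float64(0.0006728920962945413))
topface mid tri (array([ 0.43101417, -0.21634836,  0.06744516]), np.float64(0.0006432375046200768))
```

The dark mark lines are at zoom (285,185)/(160,440) for the upper pair and (218,165)/(105,415) for the lower pair, with the pointer at (332,358). The depth of the marks is ambiguous, so I'll take a steeper second view.

Call:
apply_moves(commands=[0, 0.02, -0.012, 0, 0, 0.02, -0.012, 0, 0, 0.02, -0.012, 0, 0, 0.02, -0.012, 0, 0, 0.02, -0.012, 0, 0, 0, 0, 0, 0, 0, 0, 0])

```text
t: 3.05
ee_pos: [0.3706, -0.2366, 0.145]
tcp_rot: [2.222, 2.22, -0.0]
ft_force: [-0.4, -0.5, -0.2]
gripper_width: 0.0548
grip_force: 0.0
```

```bash
python3 - <<'E'
from h import *
import pickle
w=grab('wrist');pickle.dump(w,open('w2.pkl','wb'))
a,b=pickle.load(open('f.pkl','rb'))
p=proj(w,[.425,-.214,.07])[0];x0,y0=int(p[0])-35,int(p[1])-45;print(p,x0,y0,w['frame'].shape)
def z(f,x0,y0,wd,ht,k,lo=30,s=2):
    g=cv2.cvtColor(f['frame'],cv2.COLOR_RGB2GRAY)[y0:y0+ht,x0:x0+wd]
    return cv2.resize(np.clip((g.astype(float)-lo)*s,0,255).astype('u1'),None,fx=k,fy=k,interpolation=cv2.INTER_CUBIC)
A=z(w,x0,y0,66,96,6);B=z(b,278,226,40,57,10,30,1.6)
H=max(A.shape[0],B.shape[0])
pad=lambda i:cv2.copyMakeBorder(i,0,H-i.shape[0],0,0,cv2.BORDER_CONSTANT)
cv2.imwrite('pics/w3.png',np.hstack([pad(A),pad(B)]));print(A.shape,B.shape)
o=robot.get_obs();print(o['t'],o['ee_pos'])
E
```

```text
[315.84350688 170.89208083] 280 125 (384, 512, 3)
(576, 396) (570, 400)
3.1 [ 0.36991574 -0.23619609  0.14470634]
```

View pics/w3.png

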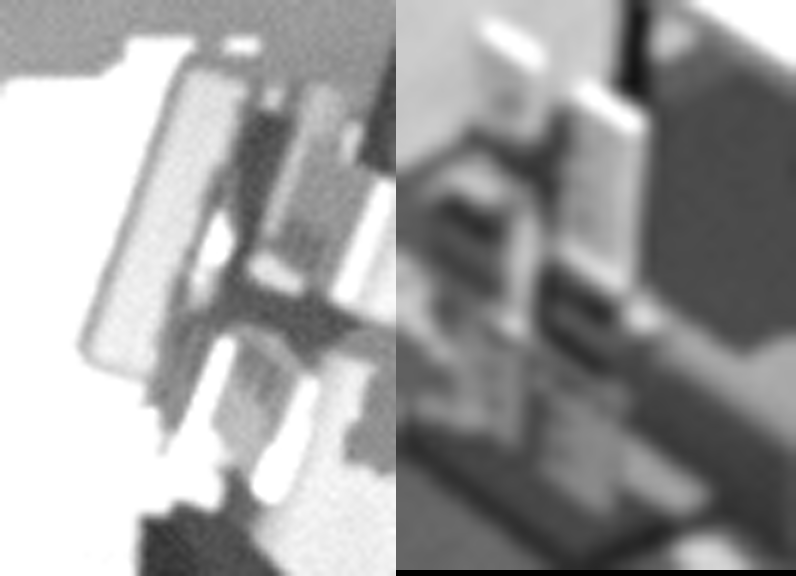

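In w3, the scene half shows the marks on the near plate at (582,298) and (577,345), and on the far plate at (468,210). The wrist half shows the near plate's bright top face at (285,440). I'll triangulate these.

```bash
python3 - <<'E'
from h import *
import pickle
w=pickle.load(open('w1.pkl','rb'));w2=pickle.load(open('w2.pkl','rb'));a,b=pickle.load(open('f.pkl','rb'))
P=lambda u,v:(425+u/6.2,135+v/6.2)
Q=lambda u,v:(280+u/6,125+v/6)
S=lambda u,v:(278+(u-396)/10,226+v/10)
ya=-.31;X=np.array([np.cos(ya),np.sin(ya),0]);Y=np.array([-np.sin(ya),np.cos(ya),0]);O=np.array([.521,-.2465,0])
def sh(n,r): p,e=r;print(n,'s',round(-(p-O)@X*1e3,1),'y',round((p-O)@Y*1e3,1),'z',round(p[2]*1e3,1),'err',round(e*1e3,2))
sh('ptr w1-sc',tri(w,P(332,358),b,(270+162/8,220+170/8)))
sh('up near w1-sc',tri(w,P(160,440),b,S(582,298)))
sh('lo near w1-sc',tri(w,P(105,415),b,S(577,345)))
sh('up far w1-sc',tri(w,P(285,185),b,S(468,210)))
sh('topface near w1-w2',tri(w,P(215,475),w2,Q(285,440)))
sh('topface near w1-sc',tri(w,P(215,475),b,S(592,262)))
E
```

```text
ptr w1-sc s 102.2 y 1.4 z 86.7 err 0.67
up near w1-sc s 97.8 y -15.2 z 60.5 err 0.42
lo near w1-sc s 98.3 y -15.3 z 49.5 err 0.3
up far w1-sc s 98.2 y 18.9 z 62.2 err 0.57
topface near w1-w2 s 74.4 y -21.4 z 44.5 err 5.69
topface near w1-sc s 96.4 y -16.3 z 69.4 err 1.47
```

The marks' midpoint is about 31 mm below the empty pointer, so the wanted weight is about 230 g. Next I pick up billet 3 (0.427, 0.0215).

Call:
apply_moves(commands=[0.0368, 0.0081, 0.0107, 0, 0.0368, 0.0081, 0.0107, 0, 0.0368, 0.0081, 0.0107, 0, 0.0368, 0.0081, 0.0107, 0, 0.0368, 0.0081, 0.0107, 0, 0.0368, 0.0081, 0.0107, 0, 0.0368, 0.0081, 0.0107, 0, 0, 0, 0, 0, 0, 0, 0, 0])

```text
t: 4.0
ee_pos: [0.4266, 0.0217, 0.0698]
tcp_rot: [-2.22, -2.221, 0.002]
ft_force: [-0.3, 0.0, 0.1]
gripper_width: 0.055
grip_force: 0.0
```

```bash
cat >> h.py <<'E'
def weigh(n=12):
    F=[]
    for i in range(n):
        robot.grab_frame('wrist');F.append(robot.get_obs()['ft_force'])
    F=np.array(F);o=robot.get_obs();print('t',o['t'],'F',F.mean(0).round(3),'sd',F.std(0).round(2),'tcp',np.round(o['ee_pos'],4))
E
python3 - <<'E'
from h import *
f=robot.grab_frame('wrist')
hsv=cv2.cvtColor(f['frame'],cv2.COLOR_RGB2HSV)
p=proj(f,[.427,.0215,.038])[0];print(p)
m=((hsv[...,0]>12)&(hsv[...,0]<30)&(hsv[...,1]>140)&(hsv[...,2]>70)).astype('u1')
n,l,st,c=cv2.connectedComponentsWithStats(m)
for i in range(1,n):
    if st[i,4]>150: print(st[i],onz(f,c[i],.036).round(4))
weigh(10)
E
```

```text
[256.7303085  209.19690297]
[  0  34  12  64 425] [0.2376 0.126  0.036 ]
[ 284   44   56   57 2415] [0.4664 0.1234 0.036 ]
[ 238  177   47   52 1916] [0.4303 0.0258 0.036 ]
[390 191  32  29 666] [0.5469 0.0241 0.036 ]
[142 238  19  52 447] [ 0.3356 -0.0282  0.036 ]
[354 238  19  52 417] [ 0.519  -0.0278  0.036 ]
[ 51 276  13  21 177] [ 0.2501 -0.0502  0.036 ]
[ 167  297  299   20 3879] [ 0.488  -0.0715  0.036 ]
t 4.55 F [ 0.184  0.069 -0.009] sd [0.42 0.67 0.54] tcp [0.4276 0.0214 0.0704]
```

Call:
apply_moves(commands=[0.001, 0.002, 0.02, 0, 0, 0, 0.02, 0, 0, 0, 0.018, 0, 0, 0, 0, 0])

```text
t: 4.95
ee_pos: [0.4285, 0.0227, 0.0109]
tcp_rot: [-2.221, -2.219, 0.003]
ft_force: [-0.1, 0.2, 0.4]
gripper_width: 0.0549
grip_force: 0.0
```

Call:
apply_moves(commands=[0, 0, 0, 0, 0, 0, 0, 0, 0, 0, 0, 0, 0, 0, 0, 0, 0, 0, 0, 0], grip=1, newtons=15)

```text
t: 5.45
ee_pos: [0.43, 0.0226, 0.0129]
tcp_rot: [2.221, 2.22, 0.001]
ft_force: [-1.1, 0.0, 8.3]
gripper_width: 0.0363
grip_force: 15.0
```

Call:
apply_moves(commands=[0, 0, -0.02, 0, 0, 0, -0.03, 0, 0, 0, -0.02, 0, 0, 0, 0, 0, 0, 0, 0, 0])

```text
t: 5.95
ee_pos: [0.4297, 0.0226, 0.0823]
tcp_rot: [2.222, 2.22, 0.001]
ft_force: [-1.2, -0.1, -3.0]
gripper_width: 0.0361
grip_force: 15.0
```

```bash
python3 -c "
from h import *
weigh(14)"
```

```text
t 6.65 F [-0.159  0.18  -2.801] sd [0.53 0.36 0.41] tcp [0.4296 0.0226 0.0823]
```

Billet 3 reads 2.80 N, so it is the heavy one and goes back down.

Call:
apply_moves(commands=[0, 0, 0.03, 0, 0, 0, 0.025, 0, 0, 0, 0.008, 0, 0, 0, 0.005, 0, 0, 0, 0, 0])

```text
t: 7.15
ee_pos: [0.4297, 0.0226, 0.0144]
tcp_rot: [-2.222, -2.221, 0.0]
ft_force: [0.3, -0.3, -2.8]
gripper_width: 0.0361
grip_force: 15.0
```

Call:
apply_moves(commands=[0, 0, 0, 0, 0, 0, 0, 0, 0, 0, 0, 0], grip=0.4)

```text
t: 7.45
ee_pos: [0.4301, 0.0226, 0.0149]
tcp_rot: [2.221, 2.22, 0.001]
ft_force: [0.3, -0.6, -0.3]
gripper_width: 0.0545
grip_force: 0.0
```

Call:
apply_moves(commands=[0, 0, -0.02, 0, 0, 0, -0.035, 0, 0.034, 0.012, -0.005, 0, 0.034, 0.012, 0, 0, 0.034, 0.012, 0, 0, 0, 0, 0, 0, 0, 0, 0, 0])

```text
t: 8.15
ee_pos: [0.4656, 0.1251, 0.0745]
tcp_rot: [2.22, 2.222, 0.0]
ft_force: [0.2, -0.2, -0.8]
gripper_width: 0.0549
grip_force: 0.0
```

```bash
python3 - <<'E'
from h import *
f=robot.grab_frame('wrist')
hsv=cv2.cvtColor(f['frame'],cv2.COLOR_RGB2HSV)
m=((hsv[...,0]>12)&(hsv[...,0]<30)&(hsv[...,1]>140)&(hsv[...,2]>70)).astype('u1')
n,l,st,c=cv2.connectedComponentsWithStats(m)
for i in range(1,n):
    if st[i,4]>400: print(st[i],onz(f,c[i],.036).round(4))
print(robot.get_obs()['ee_pos'])
E
```

```text
[ 177   89   54   52 2105] [0.4253 0.1974 0.036 ]
[ 235  178   47   52 1879] [0.4675 0.1268 0.036 ]
[142 238  19  52 463] [0.3728 0.0725 0.036 ]
[354 238  19  52 432] [0.5601 0.0726 0.036 ]
[ 167  280  299   38 4761] [0.5115 0.0311 0.036 ]
[0.46524218 0.1244093  0.07442127]
```

Call:
apply_moves(commands=[0, 0.001, 0.022, 0, 0, 0, 0.022, 0, 0, 0, 0.0145, 0, 0, 0, 0, 0])

```text
t: 8.6
ee_pos: [0.4652, 0.1234, 0.0146]
tcp_rot: [-2.222, -2.218, 0.004]
ft_force: [-0.0, -0.3, 0.7]
gripper_width: 0.0544
grip_force: 0.0
```

Call:
apply_moves(commands=[0, 0, 0, 0, 0, 0, 0, 0, 0, 0, 0, 0, 0, 0, 0, 0, 0, 0, 0, 0], grip=1, newtons=15)

```text
t: 9.1
ee_pos: [0.4668, 0.1246, 0.0162]
tcp_rot: [2.222, 2.221, 0.001]
ft_force: [0.4, -0.9, 0.7]
gripper_width: 0.0177
grip_force: 0.0
```

Call:
apply_moves(commands=[0, 0, -0.02, 0, 0, 0, -0.03, 0, 0, 0, -0.02, 0, 0, 0, 0, 0, 0, 0, 0, 0])

```text
t: 9.6
ee_pos: [0.4668, 0.1246, 0.086]
tcp_rot: [2.222, 2.22, 0.001]
ft_force: [-0.2, 0.4, -0.8]
gripper_width: 0.0008
grip_force: 0.0
```

```bash
python3 -c "
from h import *
weigh(24)"
```

```text
t 10.8 F [ 0.058  0.097 -0.251] sd [0.42 0.49 0.44] tcp [0.4666 0.1246 0.0858]
```

The gripper closed fully on nothing, so I'll look.

```bash
python3 - <<'E'
from h import *
f=grab('wrist');t=grab('top')
c=cv2.cvtColor(f['frame'],cv2.COLOR_RGB2BGR);d=cv2.cvtColor(t['frame'],cv2.COLOR_RGB2BGR)[170:270,100:280]
cv2.imwrite('pics/m1.png',np.vstack([cv2.resize(c,(400,300)),cv2.resize(d,(400,222),interpolation=cv2.INTER_CUBIC)]))
for nm,g in(('w',f),('t',t)):
  hsv=cv2.cvtColor(g['frame'],cv2.COLOR_RGB2HSV)
  m=((hsv[...,0]>12)&(hsv[...,0]<30)&(hsv[...,1]>140)&(hsv[...,2]>70)).astype('u1')
  n,l,st,c=cv2.connectedComponentsWithStats(m)
  for i in range(1,n):
    if st[i,4]>(25 if nm=='t' else 400): print(nm,st[i],onz(g,c[i],.036).round(4))
E
```

```text
w [ 179   90   51   49 1926] [0.4253 0.1975 0.036 ]
w [ 235  175   45   49 1408] [0.4676 0.1301 0.036 ]
w [  57  283  302   35 4435] [0.4231 0.021  0.036 ]
t [289  86  58  13 223] [ 0.8545 -0.2054  0.036 ]
t [  0 112   8  14  58] [0.7597 0.7404 0.036 ]
t [ 18 126   9  12  51] [0.7197 0.6776 0.036 ]
t [ 54 131  31  28 195] [0.6763 0.5135 0.036 ]
t [ 398  143  114  209 6783] [ 0.4568 -0.6261  0.036 ]
t [255 149  17  14 151] [ 0.6517 -0.053   0.036 ]
t [116 154   7  10  50] [0.6395 0.3702 0.036 ]
t [ 13 173  13  17  64] [0.5661 0.6644 0.036 ]
t [376 173   8  11  35] [ 0.5898 -0.3886  0.036 ]
t [234 186   9   8  52] [0.5507 0.0176 0.036 ]
t [ 338  186   81  198 4624] [ 0.2112 -0.3665  0.036 ]
t [255 194   8   8  49] [ 0.5271 -0.0414  0.036 ]
t [202 215   6  11  44] [0.4589 0.1098 0.036 ]
t [228 226  15  14 157] [0.4271 0.0227 0.036 ]
t [449 240  11  14  56] [ 0.3961 -0.5906  0.036 ]
t [453 253  11   9  34] [ 0.3667 -0.601   0.036 ]
t [453 259  17  15  61] [ 0.3392 -0.6048  0.036 ]
t [222 290  35  16 295] [0.2483 0.0109 0.036 ]
t [272 293   9  13  31] [ 0.2479 -0.0914  0.036 ]
t [307 292  17  35 322] [ 0.2224 -0.1984  0.036 ]
t [ 408  293   53   91 1927] [ 0.1397 -0.516   0.036 ]
t [447 295   9  20  44] [ 0.2389 -0.5718  0.036 ]
t [206 305   7  20  91] [0.2052 0.0897 0.036 ]
t [308 328  16  24 140] [ 0.1422 -0.2011  0.036 ]
t [307 372  13  12  80] [ 0.0454 -0.1928  0.036 ]
t [481 374  15  10  72] [ 0.0451 -0.6549  0.036 ]
```

View pics/m1.png

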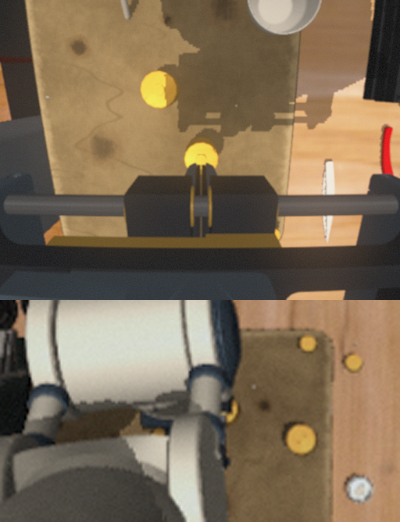

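The picture shows billet 2 still upright right behind the closed fingers, at about wrist (257,199) in full-size pixels. I'll work out its centre from its rim edges.

```bash
python3 - <<'E'
from h import *
f=robot.grab_frame('wrist');print(robot.get_obs()['ee_pos'])
hsv=cv2.cvtColor(f['frame'],cv2.COLOR_RGB2HSV)
m=((hsv[...,0]>12)&(hsv[...,0]<30)&(hsv[...,1]>140)&(hsv[...,2]>70)).astype('u1')
for y in range(170,240,4): print(y,''.join('#' if k else '.' for k in m[y,225:295:2]))
for r in (175,179,222,224):print(r,onz(f,(257,r),.038).round(4),onz(f,(257,r),.006).round(4))
for cx in(235,280,179,230):print(cx,onz(f,(cx,195),.038).round(4))
print('proj of TCP',proj(f,robot.get_obs()['ee_pos']), 'b2 guess top',proj(f,[.4665,.1245,.038]))
E
```

```text
[0.46661119 0.12458977 0.08581014]
170 ...................................
174 ...................................
178 ...........###########.............
182 .........###############...........
186 ........#################..........
190 .......####################........
194 ......#####################........
198 ......######################.......
202 .....#######################.......
206 ......######################.......
210 ......#####..#######..#####........
214 .......#.......###.......#.........
218 ................##.................
222 ................#..................
226 ...................................
230 ...................................
234 ...................................
238 ...................................
175 [0.4673 0.1487 0.038 ] [0.4674 0.1425 0.006 ]
179 [0.4673 0.1454 0.038 ] [0.4674 0.1387 0.006 ]
222 [0.4673 0.1078 0.038 ] [0.4673 0.0961 0.006 ]
224 [0.4673 0.106  0.038 ] [0.4673 0.0941 0.006 ]
235 [0.4489 0.1318 0.038 ]
280 [0.4865 0.1317 0.038 ]
179 [0.4019 0.1318 0.038 ]
230 [0.4448 0.1318 0.038 ]
proj of TCP [[256.04222284 222.96615128]] b2 guess top [[256.02623768 203.31678021]]
```

Call:
apply_moves(commands=[0.0005, 0.001, 0, 0, 0, 0, 0, 0, 0, 0, 0, 0, 0, 0, 0, 0, 0, 0, 0, 0, 0, 0, 0, 0, 0, 0, 0, 0], grip=0.4)

```text
t: 11.65
ee_pos: [0.4676, 0.1251, 0.0858]
tcp_rot: [-2.222, -2.221, 0.0]
ft_force: [-1.2, -0.5, 0.1]
gripper_width: 0.0529
grip_force: 0.0
```

Call:
apply_moves(commands=[0, 0, 0.025, 0, 0, 0, 0.025, 0, 0, 0, 0.02, 0, 0, 0, 0.004, 0, 0, 0, 0, 0, 0, 0, 0, 0])

```text
t: 12.25
ee_pos: [0.4681, 0.1252, 0.0126]
tcp_rot: [2.222, 2.22, 0.001]
ft_force: [0.3, 0.3, 0.2]
gripper_width: 0.0546
grip_force: 0.0
```

Call:
apply_moves(commands=[0, 0, 0, 0, 0, 0, 0, 0, 0, 0, 0, 0], grip=0.75, newtons=15)

```text
t: 12.55
ee_pos: [0.468, 0.1251, 0.0123]
tcp_rot: [2.222, 2.22, 0.001]
ft_force: [1.1, -0.6, 4.7]
gripper_width: 0.0366
grip_force: 15.0
```

```bash
python3 - <<'E'
from h import *
f=grab('wrist');g=f['frame'][120:300,170:350]
cv2.imwrite('pics/m2.png',cv2.resize(cv2.cvtColor(g,cv2.COLOR_RGB2BGR),(540,540)))
o=robot.get_obs();print(o['ee_pos'],o['gripper_width'],o['grip_force'],o['ft_force'])
E
```

```text
[0.46805584 0.12515564 0.01234161] 0.0365183789415592 15.002130568027496 [-1.34523774  0.55473525  6.60181317]
```

View pics/m2.png

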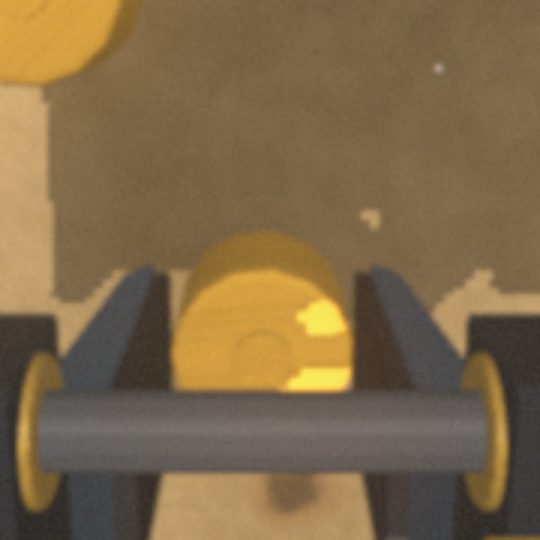

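Billet 2 is now held, with the fingers on either side at width 36.5 mm. Lift and weigh.

Call:
apply_moves(commands=[0, 0, -0.01, 0, 0, 0, -0.02, 0, 0, 0, -0.03, 0, 0, 0, -0.01, 0, 0, 0, 0, 0])

```text
t: 13.1
ee_pos: [0.4686, 0.1253, 0.0833]
tcp_rot: [2.221, 2.22, 0.004]
ft_force: [-0.1, 0.4, -0.7]
gripper_width: 0.0368
grip_force: 15.0
```

```bash
python3 -c "
from h import *
weigh(18);print(robot.get_obs()['gripper_width'],robot.get_obs()['grip_force'])"
```

```text
t 14.0 F [-0.023  0.006 -0.527] sd [0.44 0.58 0.47] tcp [0.4677 0.1251 0.0818]
0.036269923835303905 14.999990612268448
```

Billet 2 reads about 0.53 N, so it is the light one and billet 1 must be the medium one. I put billet 2 on the far end of the pan.

Call:
apply_moves(commands=[-0.0385, 0.0096, -0.0083, 0, -0.0385, 0.0096, -0.0083, 0, -0.0385, 0.0096, -0.0083, 0, -0.0385, 0.0096, -0.0083, 0, -0.0385, 0.0096, -0.0083, 0, -0.0385, 0.0096, -0.0083, 0, -0.0385, 0.0096, -0.0083, 0, -0.0385, 0.0096, -0.0083, 0, -0.0385, 0.0096, -0.0083, 0, -0.0385, 0.0096, -0.0083, 0])

```text
t: 15.0
ee_pos: [0.5634, -0.2616, 0.1652]
tcp_rot: [-2.222, -2.22, -0.0]
ft_force: [-0.2, -0.0, 0.3]
gripper_width: 0.0367
grip_force: 15.0
```

Call:
apply_moves(commands=[0, 0, 0.015, 0, 0, 0, 0.015, 0, 0, 0, 0.005, 0, 0, 0, 0.004, 0, 0, 0, 0.003, 0, 0, 0, 0.003, 0, 0, 0, 0, 0])

```text
t: 15.7
ee_pos: [0.5635, -0.2598, 0.1199]
tcp_rot: [2.222, 2.221, 0.0]
ft_force: [-0.7, 0.7, -0.7]
gripper_width: 0.0365
grip_force: 15.0
```

```bash
python3 -c "
from h import *
weigh(5)
f=robot.grab_frame('wrist');print(robot.get_obs()['gripper_width'])"
```

```text
t 15.95 F [ 0.142  0.254 -0.371] sd [0.44 0.52 0.57] tcp [ 0.5635 -0.26    0.1201]
0.03647950957736768
```

Call:
apply_moves(commands=[0, 0, 0, 0, 0, 0, 0, 0, 0, 0, -0.004, 0, 0, 0, -0.02, 0, 0, 0, -0.03, 0, 0, 0, -0.03, 0, 0, 0, 0, 0], grip=0.48)

```text
t: 16.7
ee_pos: [0.5653, -0.2611, 0.2082]
tcp_rot: [2.218, 2.216, 0.003]
ft_force: [-0.1, 0.4, 0.4]
gripper_width: 0.0473
grip_force: 0.0
```

```bash
cat >> h.py <<'E'
def brass(f,z,mn,box=None):
    hsv=cv2.cvtColor(f['frame'],cv2.COLOR_RGB2HSV)
    m=((hsv[...,0]>12)&(hsv[...,0]<30)&(hsv[...,1]>140)&(hsv[...,2]>70)).astype('u1')
    n,l,st,c=cv2.connectedComponentsWithStats(m)
    for i in range(1,n):
        if mn<st[i,4]<4000:
            p=onz(f,c[i],z)
            if .3<p[0]<.7 and -.35<p[1]<.25: print(st[i],p.round(4))
E
python3 - <<'E'
from h import *
f=grab('wrist');t=grab('top')
print(robot.get_obs()['ee_pos'],robot.get_obs()['gripper_width'])
print('wrist');brass(f,.145,300);print('top');brass(t,.036,25)
E
```

```text
[ 0.56364862 -0.26012417  0.20449209] 0.04748160257668738
wrist
[322   0  33  23 499] [ 0.6302 -0.1072  0.145 ]
[   0  110   55  121 3229] [ 0.3574 -0.2385  0.145 ]
[ 236  179   38   37 1084] [ 0.5644 -0.2602  0.145 ]
[344 238  15  52 328] [ 0.6589 -0.3297  0.145 ]
top
[255 149  16  14 142] [ 0.6525 -0.0528  0.036 ]
[235 186   7   7  42] [0.5517 0.0173 0.036 ]
[255 194   8   8  47] [ 0.5268 -0.0424  0.036 ]
```

Call:
apply_moves(commands=[0.039, -0.0139, 0.0114, 0, 0.039, -0.0139, 0.0114, 0, 0.039, -0.0139, 0.0114, 0, 0.039, -0.0139, 0.0114, 0, 0.039, -0.0139, 0.0114, 0, 0.039, -0.0139, 0.0114, 0, 0.039, -0.0139, 0.0114, 0, 0.039, -0.0139, 0.0114, 0, 0.039, -0.0139, 0.0114, 0, 0.039, -0.0139, 0.0114, 0], grip=0.4)

```text
t: 17.8
ee_pos: [0.4231, 0.1313, 0.0887]
tcp_rot: [-2.222, -2.22, 0.002]
ft_force: [0.1, 0.6, 0.3]
gripper_width: 0.0548
grip_force: 0.0
```

```bash
python3 - <<'E'
from h import *
f=grab('wrist','n1.png')
print(robot.get_obs()['ee_pos'])
brass(f,.036,300)
E
```

```text
[0.41983187 0.13530263 0.08727087]
[ 233   93   48   52 1900] [0.4233 0.2008 0.036 ]
[142 238  19  52 468] [0.3245 0.0719 0.036 ]
[354 238  19  52 441] [0.523  0.0709 0.036 ]
```

View pics/n1.png

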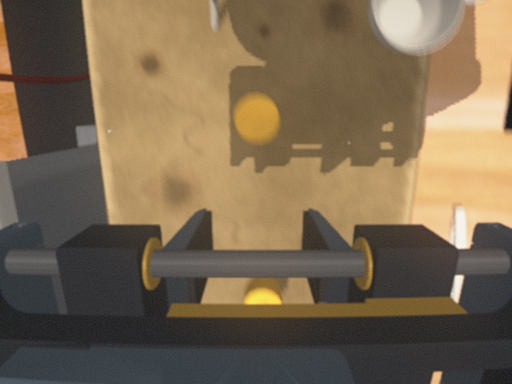

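The view is clear: billet 1 is at (257,118), the bench cup is at the upper right and only the rod tip is at the top.

Call:
apply_moves(commands=[0.022, 0, 0, 0, 0.022, 0, 0, 0, 0.022, 0, 0, 0, 0, 0, 0, 0, 0, 0, 0, 0])

```text
t: 18.35
ee_pos: [0.424, 0.1959, 0.0892]
tcp_rot: [-2.22, -2.222, 0.002]
ft_force: [0.2, -1.4, -0.7]
gripper_width: 0.055
grip_force: 0.0
```

```bash
python3 - <<'E'
from h import *
f=grab('wrist')
o=robot.get_obs();print(o['ee_pos'],o['ft_force'])
brass(f,.036,300)
E
```

```text
[0.42408733 0.19552141 0.08932619] [-0.50275899 -0.98061517 -0.43840364]
[ 235  173   44   48 1673] [0.4246 0.1997 0.036 ]
[142 238  19  52 469] [0.3252 0.1361 0.036 ]
[353 238  20  52 433] [0.5242 0.1355 0.036 ]
[ 167  297  299   21 3959] [0.4889 0.0885 0.036 ]
```

Call:
apply_moves(commands=[0.001, 0.0005, 0.025, 0, 0, 0, 0.025, 0, 0, 0, 0.02, 0, 0, 0, 0.0073, 0, 0, 0, 0, 0])

```text
t: 18.9
ee_pos: [0.4246, 0.1963, 0.0119]
tcp_rot: [-2.222, -2.219, 0.003]
ft_force: [0.5, -0.2, -0.2]
gripper_width: 0.0545
grip_force: 0.0
```

Call:
apply_moves(commands=[0, 0, 0, 0, 0, 0, 0, 0, 0, 0, 0, 0], grip=0.75, newtons=15)

```text
t: 19.2
ee_pos: [0.4256, 0.1972, 0.0133]
tcp_rot: [2.222, 2.22, 0.002]
ft_force: [-0.9, 0.0, 3.5]
gripper_width: 0.0362
grip_force: 15.0
```

Call:
apply_moves(commands=[0, 0, -0.01, 0, 0, 0, -0.02, 0, 0, 0, -0.03, 0, 0, 0, -0.01, 0, 0, 0, 0, 0])

```text
t: 19.7
ee_pos: [0.4262, 0.1975, 0.0841]
tcp_rot: [2.221, 2.22, 0.005]
ft_force: [-0.1, -0.3, -2.2]
gripper_width: 0.0363
grip_force: 15.0
```

```bash
python3 -c "
from h import *
weigh(12);print(robot.get_obs()['gripper_width'],robot.get_obs()['grip_force'])"
```

```text
t 20.3 F [ 0.024  0.064 -1.682] sd [0.42 0.52 0.67] tcp [0.4251 0.1971 0.0823]
0.03605497081130024 14.999702274799347
```

Billet 1 reads 1.68 N, so it is the medium one. It goes on the pan next to billet 2.

Call:
apply_moves(commands=[-0.0434, 0.0067, -0.0083, 0, -0.0434, 0.0067, -0.0083, 0, -0.0434, 0.0067, -0.0083, 0, -0.0434, 0.0067, -0.0083, 0, -0.0434, 0.0067, -0.0083, 0, -0.0434, 0.0067, -0.0083, 0, -0.0434, 0.0067, -0.0083, 0, -0.0434, 0.0067, -0.0083, 0, -0.0434, 0.0067, -0.0083, 0, -0.0434, 0.0067, -0.0083, 0])

```text
t: 21.3
ee_pos: [0.4917, -0.2388, 0.1659]
tcp_rot: [-2.222, -2.22, -0.0]
ft_force: [0.6, 0.4, -1.4]
gripper_width: 0.0359
grip_force: 15.0
```

Call:
apply_moves(commands=[0, 0, 0, 0, 0, 0, 0.02, 0, 0, 0, 0.02, 0, 0, 0, 0.005, 0, 0, 0, 0.005, 0, 0, 0, 0.005, 0, 0, 0, 0.005, 0, 0, 0, 0.005, 0, 0, 0, 0, 0, 0, 0, 0, 0])

```text
t: 22.3
ee_pos: [0.492, -0.2369, 0.1006]
tcp_rot: [2.222, 2.221, 0.0]
ft_force: [-0.1, 0.1, 0.1]
gripper_width: 0.0363
grip_force: 15.0
```

Call:
apply_moves(commands=[0, 0, 0, 0, 0, 0, 0, 0, 0, 0, -0.004, 0, 0, 0, -0.02, 0, 0, 0, -0.03, 0, 0, 0, -0.03, 0, 0, 0, 0, 0, 0, 0, 0, 0], grip=0.48)

```text
t: 23.1
ee_pos: [0.4922, -0.2371, 0.1852]
tcp_rot: [2.221, 2.22, 0.001]
ft_force: [-0.9, -0.1, -1.0]
gripper_width: 0.0472
grip_force: 0.0
```

```bash
python3 - <<'E'
from h import *
f=grab('wrist');t=grab('top')
print(robot.get_obs()['ee_pos'],robot.get_obs()['gripper_width'])
print('wrist');brass(f,.126,300);print('top');brass(t,.036,25)
E
```

```text
[ 0.49145554 -0.23663659  0.18387577] 0.047318608930478304
wrist
[ 386    0   39   41 1148] [ 0.6085 -0.0899  0.126 ]
[ 237  180   39   37 1097] [ 0.4926 -0.2359  0.126 ]
[318 205  36  37 766] [ 0.564 -0.256  0.126]
[155 238  17  52 352] [ 0.4023 -0.3027  0.126 ]
[ 52 280  29  35 519] [ 0.3019 -0.3414  0.126 ]
top
[256 149  15  12 128] [ 0.6542 -0.0527  0.036 ]
[235 186   8   7  48] [0.5515 0.0169 0.036 ]
[255 194   8   8  43] [ 0.5263 -0.0422  0.036 ]
[325 202   5   9  27] [ 0.5068 -0.2363  0.036 ]
[228 225  15  15 158] [0.4273 0.0228 0.036 ]
```

Call:
apply_moves(commands=[0, -0.044, 0, 0, 0, -0.044, 0, 0, 0, -0.044, 0, 0, 0, -0.044, 0, 0, 0, -0.044, 0.01, 0, 0, 0, 0.03, 0, 0, 0, 0.03, 0, 0, 0, 0.0285, 0, 0, 0, 0, 0, 0, 0, 0, 0])

```text
t: 24.2
ee_pos: [0.2715, -0.2363, 0.086]
tcp_rot: [-2.22, -2.219, -0.0]
ft_force: [-0.1, 0.6, 0.2]
gripper_width: 0.0478
grip_force: 0.0
```

```bash
python3 - <<'E'
from h import *
import pickle
w=grab('wrist');b=grab('scene');pickle.dump((w,b),open('w4.pkl','wb'))
w1=pickle.load(open('w1.pkl','rb'))
print(robot.get_obs()['ee_pos'],robot.get_obs()['t'])
pm=proj(w,[.425,-.214,.06])[0];print(pm,proj(w1,[.425,-.214,.06])[0])
def z(f,x0,y0,wd,ht,k,lo=30,s=2):
    g=cv2.cvtColor(f['frame'],cv2.COLOR_RGB2GRAY)[y0:y0+ht,x0:x0+wd]
    return cv2.resize(np.clip((g.astype(float)-lo)*s,0,255).astype('u1'),None,fx=k,fy=k,interpolation=cv2.INTER_CUBIC)
A=z(w,440,140,62,84,7,30,2.2);B=z(b,278,226,36,58,10,30,1.6)
H=max(A.shape[0],B.shape[0])
pad=lambda i:cv2.copyMakeBorder(i,0,H-i.shape[0],0,0,cv2.BORDER_CONSTANT)
cv2.imwrite('pics/w4.png',np.hstack([pad(A),pad(B)]));print(A.shape,B.shape)
E
```

```text
[ 0.27224092 -0.23709616  0.08685774] 24.3
[455.24020307 183.23193468] [455.98254064 184.31668749]
(588, 434) (580, 360)
```

View pics/w4.png

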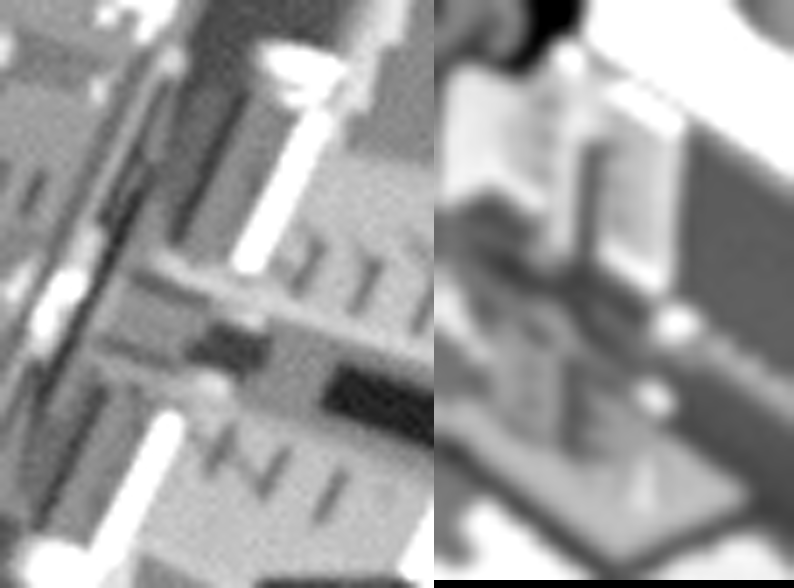

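The wrist half shows the pointer bar from (145,190) to (40,410), centred at (92,300). The upper mark lines are at (210,170) and (70,460).

```bash
python3 - <<'E'
from h import *
import pickle
w1=pickle.load(open('w1.pkl','rb'));w,b=pickle.load(open('w4.pkl','rb'))
ya=-.31;X=np.array([np.cos(ya),np.sin(ya),0]);Y=np.array([-np.sin(ya),np.cos(ya),0]);O=np.array([.521,-.2465,0])
P1=lambda u,v:(425+u/6.2,135+v/6.2);P=lambda u,v:(440+u/7,140+v/7)
for s in(.098,.100,.102,.104,.106):
    r=[]
    for n,f,uv in [('ptr0',w1,P1(332,358)),('up0',w1,P1(222,315)),('lo0',w1,P1(160,292)),('top0',w1,P1(283,340)),('ptr',w,P(92,300)),('up',w,P(140,315)),('top',w,P(222,340)),('top',w,P(208,345))]:
        o,d=ray(f,uv);t=((O-s*X-o)@X)/(d@X);q=o+t*d;r.append(f'{n} {q[2]*1000:.1f}')
    print(s,r)
# profile along mid of near plate in both images: intensity
for nm,f,a,e in [('w1',w1,P1(40,400),P1(300,510)),('w4',w,P(0,425),P(200,510))]:
    g=cv2.cvtColor(f['frame'],cv2.COLOR_RGB2GRAY).astype('f4')
    t=np.linspace(0,1,45);xs=a[0]+(e[0]-a[0])*t;ys=a[1]+(e[1]-a[1])*t
    v=cv2.remap(g,xs[None].astype('f4'),ys[None].astype('f4'),cv2.INTER_LINEAR)[0]
    zz=[]
    for x,y in zip(xs,ys):
        o,d=ray(f,(x,y));k=((O-.1*X-o)@X)/(d@X);zz.append((o+k*d)[2]*1000)
    print(nm,' '.join(f'{z_:.0f}:{int(i)}' for z_,i in zip(zz,v)))
E
```

```text
0.098 ['ptr0 81.1', 'up0 61.3', 'lo0 48.7', 'top0 72.7', 'ptr 53.0', 'up 61.3', 'top 74.4', 'top 72.9']
0.1 ['ptr0 83.5', 'up0 63.9', 'lo0 51.4', 'top0 75.2', 'ptr 55.7', 'up 64.0', 'top 76.9', 'top 75.4']
0.102 ['ptr0 85.9', 'up0 66.5', 'lo0 54.2', 'top0 77.7', 'ptr 58.5', 'up 66.7', 'top 79.4', 'top 77.9']
0.104 ['ptr0 88.3', 'up0 69.2', 'lo0 57.0', 'top0 80.2', 'ptr 61.2', 'up 69.3', 'top 81.9', 'top 80.5']
0.106 ['ptr0 90.7', 'up0 71.8', 'lo0 59.8', 'top0 82.7', 'ptr 64.0', 'up 72.0', 'top 84.4', 'top 83.0']
w1 38:98 40:99 41:100 43:95 44:88 45:84 47:97 48:105 49:91 51:77 52:90 53:93 54:86 56:79 57:80 58:77 59:79 61:77 62:70 63:66 64:76 65:91 67:96 68:93 69:92 70:90 71:96 72:120 73:164 74:192 75:182 76:148 77:125 79:118 80:119 81:118 82:119 83:118 84:118 85:116 86:116 87:115 88:116 89:119 89:117
w4 50:80 51:83 52:89 53:93 54:87 55:82 56:77 57:78 57:79 58:79 59:80 60:79 61:75 62:71 62:67 63:67 64:74 65:86 66:92 66:94 67:94 68:93 69:90 70:85 70:88 71:92 72:104 73:130 73:158 74:182 75:188 76:182 76:162 77:140 78:122 79:118 79:115 80:117 81:119 81:119 82:116 83:117 83:119 84:118 85:117
```

Under M+L the pointer has sunk about 27.5 mm but sits about 4 mm above the middle of the marks, so a button is needed. Next is the mat button.

Call:
apply_moves(commands=[0.0255, 0.0283, 0, 0, 0.0255, 0.0283, 0, 0, 0.0255, 0.0283, 0, 0, 0.0255, 0.0283, 0, 0, 0.0255, 0.0283, 0, 0, 0.0255, 0.0283, 0, 0, 0.0255, 0.0283, 0, 0, 0.0255, 0.0283, 0, 0, 0.0255, 0.0283, 0, 0, 0.0255, 0.0283, 0, 0], grip=0.58)

```text
t: 25.3
ee_pos: [0.5567, 0.0195, 0.0877]
tcp_rot: [2.22, 2.22, 0.002]
ft_force: [-0.1, -1.1, 0.4]
gripper_width: 0.0382
grip_force: 0.0
```

Call:
apply_moves(commands=[0, 0, 0.015, 0, 0, 0, 0.015, 0, 0, 0, 0, 0, 0, 0, 0, 0])

```text
t: 25.7
ee_pos: [0.5554, 0.018, 0.0572]
tcp_rot: [2.222, 2.22, 0.001]
ft_force: [0.5, 0.2, 0.9]
gripper_width: 0.0383
grip_force: 0.0
```

```bash
python3 - <<'E'
from h import *
f=grab('wrist')
o=robot.get_obs();print(o['ee_pos'],o['gripper_width'],o['t'])
brass(f,.022,150)
E
```

```text
[0.5555989  0.0178978  0.05737773] 0.03835367830720978 25.75
[  69  176   63   54 2500] [0.4289 0.0225 0.022 ]
[245 191  28  30 649] [0.5574 0.0197 0.022 ]
[172 238  15  52 370] [ 0.4888 -0.0324  0.022 ]
[329 238  14  52 307] [ 0.624  -0.0346  0.022 ]
[ 134  298  300   20 3968] [ 0.5874 -0.0763  0.022 ]
```

Call:
apply_moves(commands=[0.0005, 0.0015, 0.02, 0, 0, 0, 0.02, 0, 0, 0, 0.006, 0, 0, 0, 0, 0])

```text
t: 26.15
ee_pos: [0.5564, 0.0184, 0.0102]
tcp_rot: [-2.222, -2.22, 0.001]
ft_force: [-0.4, 0.2, 1.0]
gripper_width: 0.0382
grip_force: 0.0
```

Call:
apply_moves(commands=[0, 0, 0.003, 0, 0, 0, 0, 0])

```text
t: 26.35
ee_pos: [0.557, 0.0185, 0.0077]
tcp_rot: [2.222, 2.22, 0.001]
ft_force: [0.4, 0.1, -0.3]
gripper_width: 0.0381
grip_force: 0.0
```

Call:
apply_moves(commands=[0, 0, 0.003, 0, 0, 0, 0, 0])

```text
t: 26.55
ee_pos: [0.5566, 0.0185, 0.004]
tcp_rot: [2.222, 2.221, 0.0]
ft_force: [-0.8, 0.6, 0.5]
gripper_width: 0.0386
grip_force: 0.0
```

Call:
apply_moves(commands=[0, 0, 0, 0, 0, 0, 0, 0, 0, 0, 0, 0, 0, 0, 0, 0], grip=0.86, newtons=12)

```text
t: 26.95
ee_pos: [0.5566, 0.0185, 0.0041]
tcp_rot: [2.222, 2.221, 0.0]
ft_force: [-0.7, -0.6, -0.4]
gripper_width: 0.013
grip_force: 0.0
```

```bash
python3 - <<'E'
from h import *
f=grab('wrist')
o=robot.get_obs();print(o['ee_pos'],o['gripper_width'],o['t'],o['joint_positions'])
brass(f,.022,100)
hsv=cv2.cvtColor(f['frame'],cv2.COLOR_RGB2HSV)
m=((hsv[...,0]>12)&(hsv[...,0]<30)&(hsv[...,1]>140)&(hsv[...,2]>70)).astype('u1')
for y in range(170,250,3): print(y,''.join('#' if k else '.' for k in m[y,220:300:2]))
print(proj(f,o['ee_pos']),proj(f,[.557,.0185,.024]),proj(f,np.array(o['ee_pos'])+[0,0,.019]))
E
```

```text
[0.55658442 0.01854497 0.00403785] 0.012778778301862026 27.0 [-7.39190236e-02  6.49211947e-01  1.69443557e+00 -3.52975752e-06
  7.97921746e-01 -7.33237072e-02]
[  16  192   83   58 3150] [0.4337 0.0267 0.022 ]
[245 210  25  40 857] [0.5572 0.0207 0.022 ]
[220 238   8  52 244] [ 0.5347 -0.0032  0.022 ]
[288 238   7  52 237] [ 0.5796 -0.0033  0.022 ]
170 ........................................
173 ........................................
176 ........................................
179 ........................................
182 ........................................
185 ........................................
188 ........................................
191 ........................................
194 ........................................
197 ........................................
200 ........................................
203 ........................................
206 ........................................
209 ........................................
212 ...............########.................
215 ..............###########...............
218 .............############...............
221 .............############...............
224 .............############...............
227 .............############...............
230 .............############...............
233 .............############...............
236 .............############...............
239 ..#..........############..........#....
242 .##..........############.........###...
245 .###..........###########.........###...
248 ####............######............###...
[[256.07398845 222.95145801]] [[256.68120433 234.16551478]] [[256.01625643 233.50911722]]
```

The jaws close about 20 mm higher than the reported TCP suggests, and all the misses fit that. I'll reopen and go lower, feeling for the mat.

Call:
apply_moves(commands=[0, 0, 0, 0, 0, 0, 0, 0, 0, 0, 0, 0, 0, 0, 0, 0], grip=0.58)

```text
t: 27.4
ee_pos: [0.5566, 0.0185, 0.004]
tcp_rot: [2.222, 2.221, 0.0]
ft_force: [0.3, 0.3, 0.4]
gripper_width: 0.0377
grip_force: 0.0
```

Call:
apply_moves(commands=[0, 0, 0.005, 0, 0, 0, 0.005, 0, 0, 0, 0, 0])

```text
t: 27.7
ee_pos: [0.556, 0.0186, -0.0068]
tcp_rot: [-2.221, -2.22, 0.001]
ft_force: [-0.1, 0.6, -0.0]
gripper_width: 0.0385
grip_force: 0.0
```

Call:
apply_moves(commands=[0, 0, 0.004, 0, 0, 0, 0, 0])

```text
t: 27.9
ee_pos: [0.5563, 0.0186, -0.0105]
tcp_rot: [-2.222, -2.22, 0.001]
ft_force: [-0.8, -0.1, 0.2]
gripper_width: 0.0383
grip_force: 0.0
```

Call:
apply_moves(commands=[0, 0, 0, 0, 0, 0, 0, 0, 0, 0, 0, 0, 0, 0, 0, 0], grip=0.86, newtons=12)

```text
t: 28.3
ee_pos: [0.5567, 0.0185, -0.0099]
tcp_rot: [2.222, 2.221, 0.0]
ft_force: [0.4, -0.4, -0.5]
gripper_width: 0.0215
grip_force: 12.0
```

Button 1 is held at 21.5 mm. It goes on the pan at about (0.552, -0.2145).

Call:
apply_moves(commands=[0, 0, -0.02, 0, 0, 0, -0.03, 0, 0, 0, -0.03, 0, 0, 0, -0.03, 0, -0.0388, -0.0008, -0.006, 0, -0.0388, -0.0008, -0.006, 0, -0.0388, -0.0008, -0.006, 0, -0.0388, -0.0008, -0.006, 0, -0.0388, -0.0007, -0.006, 0, -0.0388, -0.0006, -0.006, 0])

```text
t: 29.3
ee_pos: [0.5516, -0.2158, 0.1363]
tcp_rot: [-2.222, -2.221, -0.0]
ft_force: [0.7, 0.4, -1.1]
gripper_width: 0.0214
grip_force: 12.0
```

Call:
apply_moves(commands=[0, 0, 0, 0, 0, 0, 0.022, 0, 0, 0, 0.022, 0, 0, 0, 0.007, 0, 0, 0, 0.005, 0, 0, 0, 0.004, 0, 0, 0, 0.003, 0, 0, 0, 0, 0])

```text
t: 30.1
ee_pos: [0.5521, -0.2142, 0.0732]
tcp_rot: [2.222, 2.221, 0.0]
ft_force: [0.1, -0.8, 0.7]
gripper_width: 0.0215
grip_force: 12.0
```

```bash
python3 -c "
from h import *
f=robot.grab_frame('wrist');brass(f,.1,100)
o=robot.get_obs();print(o['t'],o['ee_pos'],o['gripper_width'],o['grip_force'],o['ft_force'])"
```

```text
[ 372    0   53   37 1393] [ 0.625  -0.0915  0.1   ]
[239 219  37  31 879] [ 0.5529 -0.2128  0.1   ]
[301 240  10  50 241] [ 0.5834 -0.2333  0.1   ]
[204 242   9  48 170] [ 0.5218 -0.2349  0.1   ]
[ 131  278  270   39 3991] [ 0.5661 -0.2615  0.1   ]
30.15 [ 0.55214085 -0.21428241  0.07336133] 0.021356006957697172 11.999966651201248 [ 0.14021049  0.18943656 -0.24774723]
```

Call:
apply_moves(commands=[0, 0, 0, 0, 0, 0, 0, 0, 0, 0, -0.005, 0, 0, 0, -0.02, 0, 0, 0, -0.035, 0, 0, 0, -0.035, 0], grip=0.72)

```text
t: 30.75
ee_pos: [0.5516, -0.2141, 0.1693]
tcp_rot: [-2.222, -2.22, 0.0]
ft_force: [0.5, 0.3, -0.1]
gripper_width: 0.0258
grip_force: 0.0
```

Call:
apply_moves(commands=[-0.0028, -0.035, 0, 0, -0.0028, -0.035, 0, 0, -0.0028, -0.035, 0, 0, -0.0028, -0.035, 0, 0, -0.0028, -0.035, 0, 0, -0.0028, -0.035, 0, 0, -0.0026, -0.035, 0.017, 0, -0.0026, -0.0356, 0.03, 0, 0, 0, 0.0355, 0, 0, 0, 0, 0])

```text
t: 31.75
ee_pos: [0.2696, -0.2349, 0.0837]
tcp_rot: [-2.221, -2.216, -0.001]
ft_force: [-0.1, -0.3, 0.1]
gripper_width: 0.0255
grip_force: 0.0
```

Call:
apply_moves(commands=[0, 0, 0, 0, 0, 0, 0, 0])

```text
t: 31.95
ee_pos: [0.2724, -0.2368, 0.0868]
tcp_rot: [2.22, 2.22, -0.0]
ft_force: [0.8, -0.8, 0.4]
gripper_width: 0.0261
grip_force: 0.0
```

```bash
cat > pv.py <<'E'
from h import *
import pickle,sys
w=grab('wrist');t=grab('top');pickle.dump(w,open(sys.argv[1],'wb'))
print(robot.get_obs()['ee_pos'],robot.get_obs()['t'])
brass(t,.1,20)
ya=-.31;X=np.array([np.cos(ya),np.sin(ya),0]);Y=np.array([-np.sin(ya),np.cos(ya),0]);O=np.array([.521,-.2465,0])
w4=pickle.load(open('w4.pkl','rb'))[0];w1=pickle.load(open('w1.pkl','rb'))
# rectified view of the plane s=.1 : rows z, columns y; print strip profiles
for nm,f in(('w1',w1),('w4',w4),('now',w)):
    g=cv2.cvtColor(f['frame'],cv2.COLOR_RGB2GRAY).astype('f4')
    zz=np.arange(92,36,-1)/1e3
    def strip(y0,y1,s):
        ys=np.linspace(y0,y1,7)
        P=np.array([[O-s*X+y*Y+[0,0,z] for y in ys] for z in zz]).reshape(-1,3)
        p=proj(f,P).astype('f4').reshape(len(zz),7,2)
        return cv2.remap(g,p[...,0],p[...,1],cv2.INTER_LINEAR).mean(1).astype(int)
    a=[strip(-.018,-.010,.1),strip(-.003,.007,.1046),strip(.014,.022,.1)]
    print(nm);print(' '.join(f'{int(z*1e3+.5)}:{i},{j},{k}' for z,i,j,k in zip(zz,*a)))
E
python3 pv.py w5.pkl
```

```text
[ 0.27238865 -0.23675931  0.08669765] 32.05
[255 149  17  14 151] [ 0.6332 -0.054   0.1   ]
[333 175  14  14 144] [ 0.5635 -0.2624  0.1   ]
[318 183   7   7  39] [ 0.5497 -0.2134  0.1   ]
[255 194   8   8  49] [ 0.5157 -0.0433  0.1   ]
[324 201  14  14 148] [ 0.4913 -0.2377  0.1   ]
[229 225  13  15 153] [0.4213 0.0172 0.1   ]
w1
92:117,98,115 91:112,97,116 90:111,81,114 89:114,58,114 88:115,61,115 87:113,97,113 86:111,125,112 85:109,133,111 84:105,130,110 83:101,128,108 82:105,126,109 81:112,121,112 80:117,113,115 79:117,107,116 78:120,99,119 77:136,92,136 76:167,88,169 75:189,86,192 74:184,84,186 73:153,83,154 72:114,83,113 71:92,83,88 70:89,84,84 69:90,83,82 68:93,83,76 67:95,83,70 66:94,82,66 65:87,82,66 64:75,82,61 63:66,80,59 62:68,76,67 61:76,78,74 60:80,92,76 59:79,115,77 58:79,139,77 57:78,157,76 56:77,168,74 55:76,170,75 54:80,156,81 53:87,127,87 52:86,102,83 51:80,94,75 50:83,102,78 49:94,112,95 48:103,112,104 47:100,109,99 46:91,103,88 45:85,97,82 44:86,94,85 43:93,93,92 42:98,92,98 41:101,93,100 40:102,93,101 39:102,92,101 38:98,93,100 37:97,93,99
w4
92:116,100,115 91:11
[... 746 characters left out ...]
15 90:113,99,113 89:115,99,114 88:116,100,115 87:116,99,115 86:117,98,117 85:116,95,116 84:116,91,116 83:114,90,114 82:114,91,113 81:116,90,115 80:118,89,115 79:118,87,114 78:118,84,117 77:133,82,134 76:165,82,167 75:190,84,193 74:188,88,190 73:160,91,160 72:120,92,119 71:95,94,92 70:90,95,87 69:91,94,89 68:93,95,91 67:95,94,93 66:95,93,94 65:91,92,89 64:79,91,75 63:68,90,62 62:67,89,65 61:75,91,73 60:79,95,77 59:81,99,78 58:80,95,77 57:80,82,77 56:78,69,75 55:78,70,76 54:82,86,81 53:88,91,87 52:89,90,87 51:84,91,78 50:80,98,76 49:86,106,88 48:94,110,98 47:95,109,97 46:90,104,88 45:85,99,82 44:87,95,83 43:93,93,90 42:98,93,97 41:101,93,100 40:101,94,102 39:101,94,101 38:99,94,100 37:98,93,99
```

The pointer profile now reads 33.0 mm of sink, so the button weighs about 42 g. I'll take a steeper view to resolve the depth between pointer and marks.

Call:
apply_moves(commands=[0, 0.02, 0, 0, 0, 0.02, 0, 0, 0, 0.015, 0, 0, 0, 0, 0, 0, 0, 0, 0, 0])

```text
t: 32.55
ee_pos: [0.3262, -0.2359, 0.0857]
tcp_rot: [2.221, 2.222, -0.0]
ft_force: [-0.3, 0.4, 0.4]
gripper_width: 0.0253
grip_force: 0.0
```

```bash
cat > d.py <<'E'
from h import *
import pickle
w=grab('wrist');pickle.dump(w,open('w6.pkl','wb'));print(robot.get_obs()['ee_pos'])
w5=pickle.load(open('w5.pkl','rb'))
ya=-.31;X=np.array([np.cos(ya),np.sin(ya),0]);Y=np.array([-np.sin(ya),np.cos(ya),0]);O=np.array([.521,-.2465,0])
def strip(f,y0,y1,s,zz):
    g=cv2.cvtColor(f['frame'],cv2.COLOR_RGB2GRAY).astype('f4');ys=np.linspace(y0,y1,9)
    P=np.array([[O-s*X+y*Y+[0,0,z] for y in ys] for z in zz]).reshape(-1,3)
    p=proj(f,P).astype('f4').reshape(len(zz),9,2)
    return cv2.remap(g,p[...,0],p[...,1],cv2.INTER_LINEAR).mean(1).astype(int)
for nm,f in(('w5',w5),('w6',w)):
    zz=np.arange(80,40,-1)/1e3
    a=[strip(f,-.018,-.010,.1,zz),strip(f,-.003,.007,.1,zz),strip(f,.014,.022,.1,zz)]
    # slope: apparent z change per mm of s
    o=ray(f,(256,192))[0];q=O-.1*X+[0,0,.06];d=q-o
    print(nm,'dz/ds',d[2]/(d@X));print(' '.join(f'{int(z*1e3+.5)}:{i},{j},{k}' for z,i,j,k in zip(zz,*a)))
E
python3 d.py
```

```text
[ 0.32577232 -0.23578796  0.08561573]
w5 dz/ds -1.3611428287768501
80:118,96,115 79:118,92,114 78:118,88,117 77:133,88,134 76:165,89,167 75:190,87,193 74:188,87,190 73:160,85,160 72:119,81,118 71:95,80,92 70:90,80,87 69:91,82,89 68:93,86,91 67:94,89,93 66:95,91,94 65:91,92,89 64:80,94,74 63:68,93,62 62:67,93,65 61:75,93,73 60:79,92,76 59:81,91,78 58:80,90,77 57:79,89,76 56:78,89,75 55:77,89,76 54:82,92,81 53:88,97,88 52:90,98,87 51:84,90,78 50:80,75,76 49:86,67,88 48:95,77,99 47:95,90,97 46:90,92,88 45:85,90,82 44:87,93,83 43:93,101,90 42:98,108,97 41:101,111,100
w6 dz/ds -1.9852867020242675
80:128,78,104 79:148,78,110 78:173,78,118 77:191,78,124 76:196,78,124 75:184,78,117 74:158,78,105 73:126,79,92 72:103,78,83 71:94,78,78 70:93,79,75 69:96,81,72 68:97,86,69 67:97,92,70 66:98,96,75 65:96,99,76 64:90,100,74 63:82,101,71 62:76,101,68 61:75,100,69 60:78,100,74 59:81,100,77 58:81,101,77 57:81,101,74 56:82,100,71 55:84,101,69 54:87,100,68 53:91,99,67 52:93,98,65 51:92,96,65 50:89,92,66 49:86,88,69 48:85,83,73 47:83,77,77 46:83,73,80 45:86,73,85 44:89,77,90 43:94,84,95 42:99,90,98 41:101,94,99
```

Two-view depth gives the pointer about 2 mm below the middle of the marks, which is thin, while M plus two buttons would be near dead centre. I'll take the light billet off and use the second button instead.

Call:
apply_moves(commands=[0, 0, -0.025, 0, 0, 0, -0.025, 0, 0, 0, -0.025, 0, -0.0035, 0.034, 0, 0, -0.0035, 0.034, 0, 0, -0.0035, 0.034, 0, 0, -0.0035, 0.034, 0, 0, -0.0035, 0.034, 0, 0, -0.0035, 0.034, 0, 0, -0.0032, 0.034, 0, 0], grip=0.46)

```text
t: 33.6
ee_pos: [0.5646, -0.2607, 0.1603]
tcp_rot: [-2.222, -2.219, 0.001]
ft_force: [-0.5, -0.2, -0.2]
gripper_width: 0.0494
grip_force: 0.0
```

Call:
apply_moves(commands=[0, 0, 0, 0, 0, 0, 0, 0])

```text
t: 33.8
ee_pos: [0.5635, -0.2605, 0.1599]
tcp_rot: [-2.221, -2.22, 0.001]
ft_force: [0.2, 0.1, -0.8]
gripper_width: 0.0494
grip_force: 0.0
```

```bash
python3 -c "
from h import *
f=robot.grab_frame('wrist');brass(f,.12,100)
o=robot.get_obs();print(o['t'],o['ee_pos'],o['gripper_width'])"
```

```text
[341   0  28  12 169] [ 0.6308 -0.1108  0.12  ]
[  0 114  16  19 246] [ 0.3655 -0.1921  0.12  ]
[  0 154  24  24 431] [ 0.3619 -0.2258  0.12  ]
[ 148  155   42   43 1290] [ 0.4934 -0.2351  0.12  ]
[ 236  190   43   36 1117] [ 0.565  -0.2623  0.12  ]
[  0 194  33  32 798] [ 0.3584 -0.2625  0.12  ]
[347 238  16  52 359] [ 0.6505 -0.3151  0.12  ]
[152 255  16  35 171] [ 0.4759 -0.3254  0.12  ]
33.85 [ 0.56299596 -0.26039384  0.1601152 ] 0.04939189916479503
```

Call:
apply_moves(commands=[0, 0.0012, 0.03, 0, 0, 0, 0.03, 0, 0, 0, 0.015, 0, 0, 0, 0.006, 0, 0, 0, 0, 0])

```text
t: 34.35
ee_pos: [0.5644, -0.2605, 0.0793]
tcp_rot: [-2.222, -2.219, 0.001]
ft_force: [1.3, 0.4, 0.5]
gripper_width: 0.0491
grip_force: 0.0
```

Call:
apply_moves(commands=[0, 0, 0, 0, 0, 0, 0, 0, 0, 0, 0, 0], grip=0.72, newtons=12)

```text
t: 34.65
ee_pos: [0.5658, -0.2607, 0.0804]
tcp_rot: [2.221, 2.22, 0.001]
ft_force: [0.0, -0.5, 0.6]
gripper_width: 0.0376
grip_force: 12.0
```

Call:
apply_moves(commands=[0, 0, -0.006, 0, 0, 0, -0.015, 0, 0, 0, -0.03, 0, 0, 0, -0.03, 0, 0.0386, -0.0098, 0, 0, 0.0386, -0.0098, 0, 0, 0.0386, -0.0098, 0, 0, 0.0386, -0.0098, 0, 0, 0.0386, -0.0098, 0.02, 0, 0.0386, -0.0098, 0.02, 0])

```text
t: 35.65
ee_pos: [0.507, -0.0275, 0.1212]
tcp_rot: [2.221, 2.219, 0.002]
ft_force: [0.4, 0.4, -2.1]
gripper_width: 0.0376
grip_force: 12.0
```

Call:
apply_moves(commands=[0.0386, -0.0098, 0.02, 0, 0.0386, -0.0098, 0.02, 0, 0.0386, -0.0098, 0.02, 0, 0.0386, -0.0098, 0.01, 0, 0, 0, 0.02, 0, 0, 0, 0.015, 0, 0, 0, 0.0095, 0, 0, 0, 0.008, 0, 0, 0, 0, 0, 0, 0, 0, 0])

```text
t: 36.65
ee_pos: [0.468, 0.1254, -0.0016]
tcp_rot: [2.223, 2.22, 0.0]
ft_force: [0.3, -0.3, -1.0]
gripper_width: 0.0372
grip_force: 12.0
```

Call:
apply_moves(commands=[0, 0, 0.002, 0, 0, 0, 0, 0])

```text
t: 36.85
ee_pos: [0.4682, 0.1255, -0.0034]
tcp_rot: [2.222, 2.22, 0.001]
ft_force: [-0.1, -1.3, 3.9]
gripper_width: 0.0376
grip_force: 12.0
```

Call:
apply_moves(commands=[0, 0, 0.001, 0, 0, 0, 0, 0])

```text
t: 37.05
ee_pos: [0.4683, 0.1255, -0.0042]
tcp_rot: [2.222, 2.22, 0.002]
ft_force: [-1.0, -0.2, 10.6]
gripper_width: 0.0376
grip_force: 12.0
```

Call:
apply_moves(commands=[0, 0, 0, 0, 0, 0, 0, 0, 0, 0, -0.02, 0, 0, 0, -0.03, 0, -0.0334, 0.013, 0, 0, -0.0334, 0.013, 0, 0, -0.0334, 0.013, 0, 0, -0.0334, 0.013, 0, 0, -0.0334, 0.013, 0, 0, 0, 0, 0, 0], grip=0.46)

```text
t: 38.05
ee_pos: [0.5347, -0.0451, 0.0452]
tcp_rot: [2.224, 2.216, 0.001]
ft_force: [0.7, 0.4, 0.5]
gripper_width: 0.049
grip_force: 0.0
```

Call:
apply_moves(commands=[0, 0, 0, 0, 0, 0, 0, 0], grip=0.6)

```text
t: 38.25
ee_pos: [0.532, -0.0408, 0.0449]
tcp_rot: [-2.221, -2.221, 0.001]
ft_force: [-0.4, -0.1, -1.0]
gripper_width: 0.0374
grip_force: 0.0
```

```bash
python3 -c "
from h import *
f=robot.grab_frame('wrist');brass(f,.016,100)
o=robot.get_obs();print(o['t'],o['ee_pos'],o['gripper_width'])
t=robot.grab_frame('top');print('top');brass(t,.036,20)"
```

```text
[150   0  31   6 125] [0.4706 0.1064 0.016 ]
[  79  100   69   57 3107] [0.4257 0.0231 0.016 ]
[ 388  190   53   58 1966] [ 0.6591 -0.0472  0.016 ]
[245 194  28  30 635] [ 0.5341 -0.0401  0.016 ]
[174 238  15  52 355] [ 0.4682 -0.0883  0.016 ]
[327 238  14  52 335] [ 0.5972 -0.0888  0.016 ]
[ 133  298  300   19 3962] [ 0.5619 -0.1305  0.016 ]
38.3 [ 0.53208858 -0.04058103  0.04499966] 0.036577864001253596
top
[319 182   7   8  41] [ 0.5653 -0.2234  0.036 ]
[325 201  14  14 146] [ 0.5028 -0.2492  0.036 ]
```

Call:
apply_moves(commands=[-0.001, 0.0015, 0.02, 0, 0, 0, 0.02, 0, 0, 0, 0.015, 0, 0, 0, 0.004, 0, 0, 0, 0, 0])

```text
t: 38.85
ee_pos: [0.5337, -0.0419, -0.0142]
tcp_rot: [-2.221, -2.221, 0.001]
ft_force: [0.4, -0.8, 1.2]
gripper_width: 0.0365
grip_force: 0.0
```

Call:
apply_moves(commands=[0, 0, 0, 0, 0, 0, 0, 0, 0, 0, 0, 0, 0, 0, 0, 0], grip=0.86, newtons=12)

```text
t: 39.25
ee_pos: [0.5346, -0.0424, -0.0133]
tcp_rot: [2.222, 2.22, 0.001]
ft_force: [-0.6, 2.1, 7.8]
gripper_width: 0.0213
grip_force: 12.0
```

Call:
apply_moves(commands=[0, 0, -0.02, 0, 0, 0, -0.03, 0, 0, 0, -0.03, 0, 0, 0, -0.03, 0, -0.0366, 0.0042, -0.0055, 0, -0.0366, 0.0042, -0.0055, 0, -0.0366, 0.0042, -0.0055, 0, -0.0366, 0.0042, -0.0055, 0, -0.0366, 0.0042, -0.0055, 0, -0.0366, 0.0042, -0.0055, 0])

```text
t: 40.25
ee_pos: [0.559, -0.2636, 0.1295]
tcp_rot: [2.222, 2.22, 0.0]
ft_force: [0.8, -1.0, -0.1]
gripper_width: 0.0214
grip_force: 12.0
```

Call:
apply_moves(commands=[0, 0, 0, 0, 0, 0, 0.02, 0, 0, 0, 0.015, 0, 0, 0, 0.007, 0, 0, 0, 0.004, 0, 0, 0, 0.003, 0, 0, 0, 0.002, 0, 0, 0, 0, 0])

```text
t: 41.05
ee_pos: [0.5594, -0.2621, 0.0782]
tcp_rot: [2.222, 2.221, 0.0]
ft_force: [0.0, -0.1, 0.6]
gripper_width: 0.0211
grip_force: 12.0
```

Call:
apply_moves(commands=[0, 0, 0, 0, 0, 0, 0, 0, 0, 0, -0.005, 0, 0, 0, -0.02, 0, 0, 0, -0.035, 0, 0, 0, -0.03, 0], grip=0.72)

```text
t: 41.65
ee_pos: [0.5592, -0.2621, 0.1698]
tcp_rot: [2.222, 2.221, 0.0]
ft_force: [0.9, -0.1, 0.3]
gripper_width: 0.0255
grip_force: 0.0
```

Call:
apply_moves(commands=[0.0032, -0.036, 0, 0, 0.0032, -0.036, 0, 0, 0.0032, -0.036, 0, 0, 0.0032, -0.036, 0, 0, 0.0032, -0.036, 0, 0, 0.0032, -0.036, 0, 0, 0.0032, -0.036, 0.017, 0, 0.0032, -0.036, 0.03, 0, 0, 0, 0.0355, 0, 0, 0, 0, 0])

```text
t: 42.65
ee_pos: [0.2695, -0.235, 0.0837]
tcp_rot: [-2.221, -2.216, -0.001]
ft_force: [0.2, -0.0, -0.0]
gripper_width: 0.0251
grip_force: 0.0
```

Call:
apply_moves(commands=[0, 0, 0, 0, 0, 0, 0, 0, 0, 0, 0, 0])

```text
t: 42.95
ee_pos: [0.2723, -0.2371, 0.0867]
tcp_rot: [2.22, 2.22, -0.0]
ft_force: [0.3, -0.5, -0.8]
gripper_width: 0.0258
grip_force: 0.0
```

```bash
python3 pv.py w7.pkl | grep -v -A1 -E '^w1|^w4'; sed -i 's/w6.pkl/w8.pkl/;s/w5/w7/g' d.py; grep -n w7 d.py
```

```text
[ 0.27191402 -0.23673561  0.08633478] 43.05
[256 149  16  14 151] [ 0.6331 -0.0542  0.1   ]
[336 180   7   7  41] [ 0.5579 -0.2612  0.1   ]
[319 183   7   7  40] [ 0.5502 -0.2141  0.1   ]
[324 201  15  14 146] [ 0.4918 -0.2383  0.1   ]
[193 212  15  14 164] [0.4571 0.1128 0.1   ]
[229 225  13  15 153] [0.4216 0.0176 0.1   ]
w1
92:117,98,115 91:112,97,116 90:111,81,114 89:114,58,114 88:115,61,115 87:113,97,113 86:111,125,112 85:109,133,111 84:105,130,110 83:101,128,108 82:105,126,109 81:112,121,112 80:117,113,115 79:117,107,116 78:120,99,119 77:136,92,136 76:167,88,169 75:189,86,192 74:184,84,186 73:153,83,154 72:114,83,113 71:92,83,88 70:89,84,84 69:90,83,82 68:93,83,76 67:95,83,70 66:94,82,66 65:87,82,66 64:75,82,61 63:66,80,59 62:68,76,67 61:76,78,74 60:80,92,76 59:79,115,77 58:79,139,77 57:78,157,76 56:77,168,74 55:76,170,75 54:80,156,81 53:87,127,87 52:86,102,83 51:80,94,75 50:83,102,78 49:94,112,95 48:103,112,104 47:100,109,99 46:91,103,88 45:85,97,82 44:86,94,85 43:93,93,92 42:98,92,98 41:101,93,100 40:102,93,101 39:102,92,101 38:98,93,100 37:97,93,99
w4
92:116,100,115 91:113,9
[... 826 characters left out ...]
8,117 84:114,89,116 83:113,94,114 82:115,95,114 81:118,92,114 80:118,89,116 79:118,86,117 78:119,85,119 77:133,86,133 76:163,90,165 75:189,93,191 74:189,94,189 73:159,95,160 72:119,95,119 71:94,95,92 70:89,95,89 69:90,93,90 68:93,92,91 67:95,90,93 66:95,89,94 65:90,89,89 64:77,90,75 63:66,92,63 62:68,95,64 61:76,98,71 60:79,91,76 59:80,75,76 58:80,74,77 57:80,95,77 56:81,127,77 55:82,145,78 54:85,137,83 53:87,116,86 52:84,96,81 51:76,92,71 50:77,100,74 49:88,108,89 48:99,110,102 47:100,106,101 46:93,100,89 45:87,95,82 44:88,93,83 43:93,92,89 42:98,92,95 41:101,93,99 40:102,93,101 39:101,93,101 38:100,93,101 37:99,94,99
4:w7=pickle.load(open('w7.pkl','rb'))
11:for nm,f in(('w7',w7),('w6',w)):
```

The pointer has settled about 1 mm from the middle of the marks, with the other billets on the mat and the arm clear. Handing in.

```bash
python3 -c "
from h import *
print(robot.sign_off())"
```

```text
the job is handed in; nothing more can be done
None
```

The job is handed in: the medium billet and both buttons are on the pan, the pointer measures about 1 mm from the middle of the marks (within 4 mm counts), and the light and heavy billets are on the mat; the hand-in gave no verdict.

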